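# Plank shelf over the bench power strip

## Task

Build the little plank shelf that keeps dust and drips off the power strip: stand the two equal tall timber blocks on their narrow edges as they stand now, square across the line of the strip, one about 20 mm clear of each end of it, and lay the plank flat across both, along the strip and centred over it. Then set the spray can on the plank straight above the block at the rocker-switch end and the jar of screws straight above the other block, in the middle of the plank's width. Never let the can or the jar tip over, and leave the shorter block, the tape measure, the sanding block and the try square where they are.

Things in the scene. Friction and masses are not known exactly. Their poses are not given: they have to be found in the camera images.
- strip: Bench power strip, dark grey plastic bar screwed to the bench (does not move): 180 mm long, 52 mm wide, top 38 mm above the bench, with three white outlets and, at one end, a small dark rocker switch. Origin on the bench at the centre of its underside; its y axis runs along its length towards the rocker-switch end, x across it, z up.
- block_a: Tall timber block, pine offcut standing on its narrow edge: 90 mm long, 38 mm thick, 89 mm tall (0.15 kg). One of the two equal tall blocks; either may go at either end. Origin at the centre of the underside, z up, x along its 90 mm length, y across its 38 mm thickness.
- block_b: The other tall timber block, the same as the first: 90 mm long (its x), 38 mm thick (its y), 89 mm tall. Origin at the centre of the underside, z up.
- plank: Plank of planed timber, reddish brown, darker than the blocks, lying flat on the bench: 340 mm long, 64 mm wide, 19 mm thick (0.22 kg). Origin at the centre of the underside, z up, y along its length, x across its width.
- spray_can: Small bare-metal spray can with a pale band and a black cap, standing: 45 mm diameter (widest over its steel rims 46 mm), 120 mm tall, the top 24 mm being the narrower cap, 39 mm diameter (0.14 kg). Origin at the centre of the underside, z up.
- jar: Glass jar of screws with a steel lid, standing: 60 mm diameter, 80 mm tall, the top 13 mm being the lid (0.26 kg). Origin at the centre of the underside, z up.
- short_block: Shorter timber block, not needed: same pine, 90 mm long (x), 38 mm thick (y), only 64 mm tall. Origin at the centre of the underside, z up.
- tape: Black tape measure standing on edge, 66 mm long (x), 36 mm thick (y), 62 mm tall; not needed. Origin at the centre of the underside, z up.
- sanding_block: Cork sanding block lying flat beyond the strip, 68 x 110 mm, 23 mm high; not needed. Origin at the centre of the underside, z up.
- square: Try square lying flat beyond the strip, dark wooden stock 110 mm long (y), 20 mm high, steel blade 150 mm pointing away from the robot; not needed. Origin on the bench at the middle of the stock.
There are look-alikes about, which are no part of the job. What is shaped like the jar but green is not meant. Leave any red look-alike of the block_b alone.

How it is judged:
At the end, for the whole second after the job is handed in: Tall blocks upright, 3 to 37 mm off each strip end, on its axis within 15 mm, square within 11 deg. Plank flat on both, centred within 15 mm, parallel within 7 deg. Can above switch-end block, jar above the other, within 15 mm along and 12 mm across the plank, upright. All released, at rest ((((y of block_a in the frame of strip between 0.112 and 0.146 m and x of block_a in the frame of strip between -0.015 and 0.015 m and angle between the x axis of block_a and the x axis of strip, either way round below 0.2 rad and angle between block_a's own z axis and vertical below 0.05 rad and height (world z) of block_a between -0.004 and 0.004 m) and (y of block_b in the frame of strip between -0.146 and -0.112 m and x of block_b in the frame of strip between -0.015 and 0.015 m and angle between the x axis of block_b and the x axis of strip, either way round below 0.2 rad and angle between block_b's own z axis and vertical below 0.05 rad and height (world z) of block_b between -0.004 and 0.004 m) and (y of spray_can in the frame of block_a between -0.015 and 0.015 m and x of spray_can in the frame of plank between -0.012 and 0.012 m and height (world z) of spray_can between 0.103 and 0.113 m and angle between spray_can's own z axis and vertical below 0.06 rad) and (y of jar in the frame of block_b between -0.015 and 0.015 m and x of jar in the frame of plank between -0.012 and 0.012 m and height (world z) of jar between 0.103 and 0.113 m and angle between jar's own z axis and vertical below 0.06 rad)) or ((y of block_b in the frame of strip between 0.112 and 0.146 m and x of block_b in the frame of strip between -0.015 and 0.015 m and angle between the x axis of block_b and the x axis of strip, either way round below 0.2 rad and angle between block_b's own z axis and vertical below 0.05 rad and height (world z) of block_b between -0.004 and 0.004 m) and (y of block_a in the frame of strip between -0.146 and -0.112 m and x of block_a in the frame of strip between -0.015 and 0.015 m and angle between the x axis of block_a and the x axis of strip, either way round below 0.2 rad and angle between block_a's own z axis and vertical below 0.05 rad and height (world z) of block_a between -0.004 and 0.004 m) and (y of spray_can in the frame of block_b between -0.015 and 0.015 m and x of spray_can in the frame of plank between -0.012 and 0.012 m and height (world z) of spray_can between 0.103 and 0.113 m and angle between spray_can's own z axis and vertical below 0.06 rad) and (y of jar in the frame of block_a between -0.015 and 0.015 m and x of jar in the frame of plank between -0.012 and 0.012 m and height (world z) of jar between 0.103 and 0.113 m and angle between jar's own z axis and vertical below 0.06 rad))) and x of plank in the frame of strip between -0.015 and 0.015 m and y of plank in the frame of strip between -0.015 and 0.015 m and angle between the y axis of plank and the y axis of strip, either way round below 0.12 rad and angle between plank's own z axis and vertical below 0.04 rad and height (world z) of plank between 0.084 and 0.094 m and linear speed of each of block_a, block_b, plank, spray_can, jar below 0.01 m/s and angular speed of each of block_a, block_b, plank, spray_can, jar below 0.1 rad/s); the robot touches nothing.
It fails at once if the spray can or the jar tipped over (angle between any of spray_can, jar's own z axis and vertical above 0.6 rad).
It fails at once if the shorter block, tape measure, sanding block or try square pushed more than 25 mm from its place (distance of any of short_block, tape, sanding_block, square from where it was at the start of the episode above 0.025 m).
It also fails if it takes over 134 s, if anything falls off the work surface, if the arm or the gripper's body presses on something with over 40 N, if the wrist force passes 120 N, or if a joint passes its speed limit or range.

## Robot

A 6-joint arm with a two-finger parallel gripper is mounted at the origin on the work surface. World frame = base frame: x ahead of the robot, y to its left, z up, the work surface at z = 0. Lengths are in m, angles in rad, forces in N, time in s.
With the tool pointing down it reaches from about 0.35 to 0.775 m from the base axis. Payload 7.3 kg.
Tool frame: the origin (TCP) lies midway between the tips of the shut fingers; the grasp point (between the pads) lies 19 mm behind it (robot.grasp_offset is the z of the grasp point in the tool frame, in m); z points along the fingers, y is the direction in which the jaws open and shut (so a half turn about z gives the same grasp; the last joint's range is limited). The gripper opens to 92 mm and grips with 3 to 60 N. Pads are 19 mm wide; open, the fingers measure 130 mm over their backs; the gripper's body (75 mm by 190 mm) begins 47 mm behind the grasp point.
Start: joints at [-1.306, 0.342, 1.524, -0, 1.275, -0.146], TCP at [0.21, -0.481, 0.227] pointing down, gripper open.
Joint ranges: [-2.53, 2.53], [-0.77, 2.02], [0.04, 2.7], [-1, 4.14], [0.28, 2.66], [-3.11, 3.11]. Speed limits (rad/s): [2.57, 2.57, 3.14, 3.14, 3.14, 3.14].

## Interface

Orientations are given as [roll, pitch, yaw] about the fixed x, y, z axes, in that order (R = Rz(yaw) Ry(pitch) Rx(roll)).
In Python, from cell import observe, imaging, workorder, robot gives the robot as it stands. The module is installed in compiled form; this text tells all that it offers.
- The arm moves only by the tool send_rows, never from a script. Its argument "series" is a list of rows, each a list of 7 numbers: the shift along the tool's x, y, z in m, then the turn, a rotation vector about the tool's x, y, z in rad, then the closure, from 0 (fully open) to 1 (shut). A call has 1 to 5 rows; each row shifts and turns the commanded pose from where the row before left it, along the tool's axes as they then stand; what a row does not reach is not made up. A row lasts 1/12 s, in which the tool goes at most 41.7 mm and 7.16 degrees, less where a joint would pass 70% of its speed; a pose out of reach is approached as far as the arm can. A call is refused whole if a number of a shift passes 0.0417 or a number of a turn 0.125, either way. A call with a gripper value outside its range is refused whole. The fingers move at their own pace and stop on an object; "newtons" is the grip in N (left out, the last holds). Time passes only in rows, so rows that do not move let the fingers close. It gives the time, the measured TCP pose, the force and the opening at its end, in the units of the state.
- observe(): the state, without advancing time (a new reading comes with each control period).
- imaging.read_camera(name): name is "side" or "top" or "wrist"; returns a dict with "color" (480x640x3 uint8, red, green, blue), "range_z" (480x640 float32, m along the optical axis (not along the pixel's ray), 0 where there is no reading), "vfov" (degrees; the focal length in pixels is half the picture's height over the tangent of half this angle, whatever the lens; pixels are square), "cx", "cy" (the principal point, pixels), "T" (4x4, takes a point from camera to world coordinates). Camera axes: x right, y down, z forward; pixel columns grow to the right and rows downward; lengths in m; the calibration is good to about 2 mm. A picture is of the moment at which its call begins.
- workorder.hand_in(): hands the job in, once; it reports no verdict.
The state is a dict: "time": time; "qpos": joint angles; "qvel": joint speeds; "joint_efforts": joint torques, N m; "tool_pos": TCP position; "tool_rot": TCP orientation; "contact_force": force on the tool from outside, world axes, zero at the start; "torque": the same for the moment, N m; "opening": finger opening in m.
Only numpy, scipy, OpenCV 4.12 (cv2) and the standard library are available. Lean on these libraries where they do the work, as an engineer would, in place of code of your own. Each camera call takes 0.05 s, during which the arm holds its last target.

## Working session

There is one attempt and no reset: what is moved stays moved. The work goes in short steps, Python scripts to look and compute and a tool call to move; the robot and the scene stay as the last step left them, time stands still between calls to the robot, and variables do not carry over. Pictures are saved under pics/ and viewed, and the job is handed in when it is done.

Besides the shell and the picture viewer there is one more tool, called after ">>>" in YAML: its name, and indented under it one key for each argument. send_rows: Moves the arm, as the interface text tells. Its arguments: {"type":"object","properties":{"series":{"type":"array","items":{"type":"array","items":{"type":"number"}}},"newtons":{"type":"number"}},"required":["series"]}

```bash
mkdir -p pics; ls; python3 - <<'E'
from cell import observe, imaging, workorder, robot
import cv2
print(observe()); print(robot, [a for a in dir(robot) if a[0]!='_'])
for n in ["side","top","wrist"]:
    c=imaging.read_camera(n); cv2.imwrite(f"pics/{n}0.png",c["color"][:,:,::-1]); print(n,c["vfov"],c["cx"],c["cy"],c["T"].round(3).tolist())
E
```

```text
pics
{'time': 0.0, 'qpos': array([-1.30599873e+00,  3.42717251e-01,  1.52499458e+00,  1.52280065e-06,
        1.27539726e+00, -1.45989613e-01]), 'qvel': array([-0.00114239, -0.00156639, -0.00178931, -0.00154713, -0.00037633,
       -0.00037687]), 'joint_efforts': array([ 3.32821604e-03, -4.31235659e+01, -2.44217205e+01,  7.20569585e-02,
        5.59404760e-02, -1.03205975e-04]), 'tool_pos': array([ 0.2095698 , -0.48092543,  0.22605563]), 'tool_rot': array([-3.14009256e+00, -2.22039139e-04,  4.10786600e-01]), 'contact_force': array([-0.00309911, -0.14082774, -0.15531258]), 'torque': array([-0.00418716,  0.05315015,  0.01570164]), 'opening': 0.09193697002540288}
<Robot object at 0x7f17805cba10> ['IKError', 'grasp_offset']
side 47.13324808271703 319.4338817624791 245.02174245722574 [[-1.0, -0.001, 0.028, 0.542], [-0.021, 0.682, -0.731, 1.173], [-0.019, -0.732, -0.681, 1.079], [0.0, 0.0, 0.0, 1.0]]
top 54.88146667971946 319.6733142014269 245.62168432725065 [[0.068, -0.975, 0.212, 0.351], [-0.998, -0.066, 0.016, 0.026], [-0.002, -0.212, -0.977, 1.194], [0.0, 0.0, 0.0, 1.0]]
wrist 67.79536976157728 320.01180165936074 240.1587132709149 [[0.399, -0.873, -0.281, 0.285], [-0.917, -0.381, -0.121, -0.449], [-0.002, 0.306, -0.952, 0.386], [0.0, 0.0, 0.0, 1.0]]
```

View pics/side0.png

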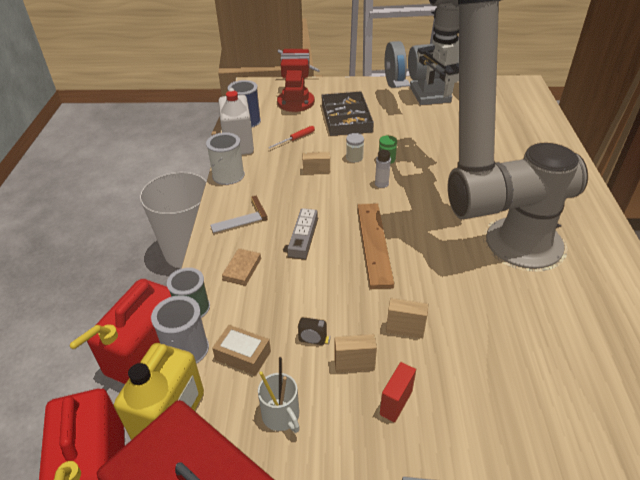

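View pics/top0.png

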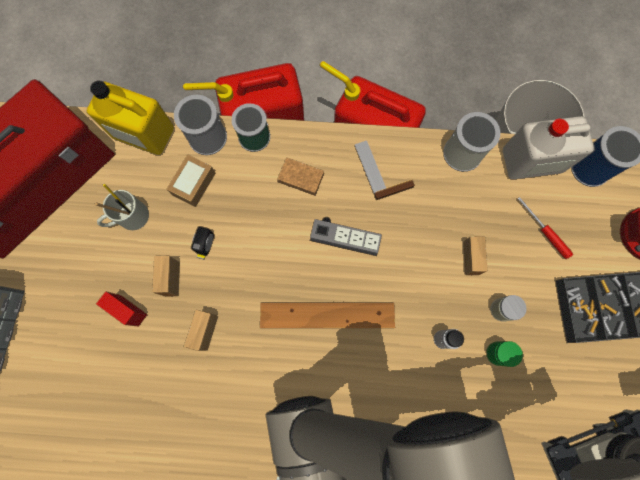

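View pics/wrist0.png

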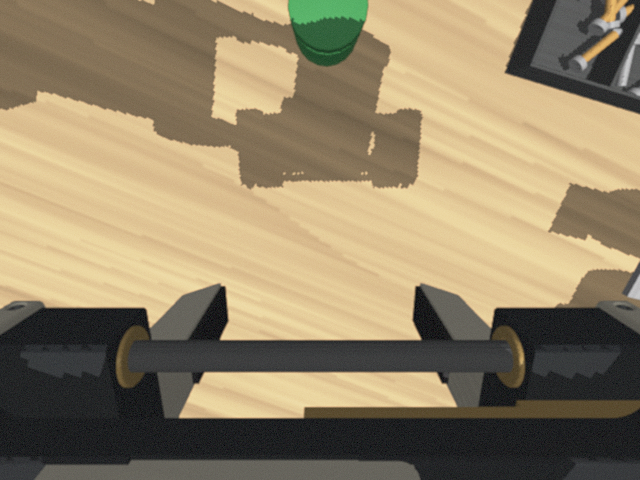

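The side view shows three pine blocks at (315,162), (407,318) and (355,353), the strip at (303,232) with the rocker towards the camera (+y), and the plank at (375,245). In the top view the can is at (452,339) and the jar at (511,307). Next I measure these with depth.

```bash
cat > h.py <<'E'
from cell import observe, imaging, workorder, robot
import numpy as np, cv2
def cloud(n):
    c=imaging.read_camera(n); z=c["range_z"]; f=240/np.tan(np.radians(c["vfov"])/2)
    v,u=np.mgrid[0:480,0:640]
    P=np.stack([(u-c["cx"])/f*z,(v-c["cy"])/f*z,z],-1)
    W=P@c["T"][:3,:3].T+c["T"][:3,3]; W[z<=0]=np.nan
    return c,W
def fit(c,W,name,u0,u1,v0,v1,zmin,zmax):
    R=W[v0:v1,u0:u1].reshape(-1,3); R=R[(R[:,2]>zmin)&(R[:,2]<zmax)]
    if len(R)<8: print(name,'none');return
    (cx,cy),(a,b),ang=cv2.minAreaRect((R[:,:2]*1000).astype(np.float32))
    if a<b: a,b=b,a; ang+=90
    print(name,'n',len(R),'ctr mm',round(cx,1),round(cy,1),'size',round(a,1),round(b,1),'long-axis yaw deg',round((ang+90)%180-90,1),'z',np.percentile(R[:,2],[5,50,95]).round(4))
E
python3 - <<'E'
from h import *
c,W=cloud("top")
print('table', np.nanmedian(W[270:290,270:400].reshape(-1,3),0))
B=dict(blk1=(140,190,245,305),blk2=(180,225,300,360),blk3=(455,500,228,285),strip=(300,395,212,265),plank=(250,405,292,337),can=(435,470,320,355),jar=(490,530,288,325),tape=(182,220,220,265),red=(90,150,285,330),green=(482,528,336,372),sand=(270,330,150,200),sq=(350,420,135,205))
for n,(a,b,p,q) in B.items():
    R=W[p:q,a:b].reshape(-1,3); 
    zt=np.nanpercentile(R[:,2],97); 
    fit(c,W,n,a,b,p,q,zt-.012,zt+.02)
cs,Ws=cloud("side")
B=dict(blkA=(385,432,298,340),blkB=(330,380,335,375),blkC=(300,333,148,178),can=(372,394,146,192),jar=(343,368,130,165),strip=(283,322,203,262),plank=(350,400,200,292))
for n,(a,b,p,q) in B.items():
    R=Ws[p:q,a:b].reshape(-1,3); zt=np.nanpercentile(R[:,2],93); fit(cs,Ws,n,a,b,p,q,zt-.008,zt+.02)
E
```

```text
table [ 0.52231641  0.00104971 -0.00061265]
blk1 n 614 ctr mm 495.2 423.6 size 89.2 40.4 long-axis yaw deg 4.9 z [0.0836 0.0883 0.092 ]
blk2 n 656 ctr mm 369.0 319.7 size 90.4 39.0 long-axis yaw deg -11.2 z [0.0841 0.0884 0.092 ]
blk3 n 577 ctr mm 603.5 -351.0 size 90.1 39.3 long-axis yaw deg 2.9 z [0.0582 0.0631 0.0668]
strip n 1392 ctr mm 633.5 -19.1 size 180.0 53.6 long-axis yaw deg 80.2 z [0.0312 0.0359 0.04  ]
plank n 3450 ctr mm 429.9 15.0 size 340.1 63.3 long-axis yaw deg -86.1 z [0.0147 0.0185 0.0222]
can n 238 ctr mm 389.3 -278.8 size 37.3 36.7 long-axis yaw deg -44.5 z [0.1149 0.1196 0.1229]
jar n 516 ctr mm 473.8 -428.3 size 58.8 57.7 long-axis yaw deg -86.1 z [0.0751 0.0793 0.0828]
tape n 358 ctr mm 595.6 348.8 size 66.1 38.8 long-axis yaw deg -9.6 z [0.0546 0.0602 0.066 ]
red n 642 ctr mm 406.9 521.3 size 91.6 39.1 long-axis yaw deg 60.2 z [0.0837 0.0882 0.0915]
green n 545 ctr mm 364.5 -417.4 size 59.5 57.7 long-axis yaw deg -42.2 z [0.0756 0.0794 0.0832]
sand n 1014 ctr mm 796.7 111.5 size 110.6 70.8 long-axis yaw deg 72.4 z [0.0165 0.0209 0.025 ]
sq n 1008 ctr mm 833.5 -98.3 size 188.5 109.2 long-axis yaw deg 36.7 z [0.0085 0.013  0.0211]
blkA n 529 ctr mm 371.2 323.2 size 90.3 42.3 long-axis yaw deg -11.9 z [0.0835 0.088  0.0914]
blkB n 623 ctr mm 497.9 426.7 size 90.5 43.5 long-axis yaw deg 6.8 z [0.084  0.0882 0.0912]
blkC n 221 ctr mm 606.3 -346.5 size 89.3 48.2 long-axis yaw deg 3.6 z [0.0571 0.0624 0.067 ]
can n 97 ctr mm 392.5 -273.1 size 45.8 36.4 long-axis yaw deg -79.2 z [0.1094 0.1175 0.122 ]
jar n 166 ctr mm 477.4 -424.4 size 63.6 57.0 long-axis yaw deg 89.4 z [0.0729 0.0784 0.0828]
strip n 769 ctr mm 635.7 -15.6 size 185.3 52.9 long-axis yaw deg 80.7 z [0.0317 0.0358 0.0401]
plank n 1864 ctr mm 431.1 18.2 size 349.9 65.2 long-axis yaw deg -86.2 z [0.0144 0.0183 0.0223]
```

The tall blocks are at (496,425) and (370,321). The block at (604,-350) is only 63 mm high, so it is the short one. The strip centre is near (634.5,-17.5) with its y axis at 80.4°. I'll write a move calculator next.

```bash
cat > g.py <<'E'
import sys
from h import *
# usage: g.py x y z yawdeg   -> total tool-axis shift at current yaw and at target yaw, total turn
x,y,z,yw=map(float,sys.argv[1:5]); s=observe(); p=s["tool_pos"]; psi=s["tool_rot"][2]
print('t',round(s['time'],2),'pos',p.round(4),'rot',s['tool_rot'].round(3),'open',round(s['opening'],4),'F',s['contact_force'].round(1))
d=np.array([x,y,z])-p; t=(psi-np.radians(yw)+np.pi)%(2*np.pi)-np.pi
for n,a in (('now',psi),('after turn',np.radians(yw))):
    print(n,'dx %.4f dy %.4f'%(d[0]*np.cos(a)+d[1]*np.sin(a),d[0]*np.sin(a)-d[1]*np.cos(a)),end=' | ')
print('dz %.4f turn_z %.3f  rows>=%.1f xy, %.1f turn'%(-d[2],t,np.hypot(d[0],d[1])/.0417,abs(t)/.125))
E
python3 g.py .47 -.1 .226 23.54; python3 g.py .47 -.1 .226 5.5
```

```text
t 0.25 pos [ 0.2096 -0.4812  0.2264] rot [-3.141 -0.     0.411] open 0.092 F [ 0.6 -0.2 -0.1]
now dx 0.3909 dy -0.2455 | after turn dx 0.3909 dy -0.2455 | dz 0.0004 turn_z -0.000  rows>=11.1 xy, 0.0 turn
t 0.25 pos [ 0.2096 -0.4812  0.2264] rot [-3.141 -0.     0.411] open 0.092 F [ 0.6 -0.2 -0.1]
now dx 0.3909 dy -0.2455 | after turn dx 0.2957 dy -0.3545 | dz 0.0004 turn_z 0.315  rows>=11.1 xy, 2.5 turn
```

>>> send_rows:
  series:
    - [0.034, -0.021, 0, 0, 0, 0, 0]
    - [0.034, -0.021, 0, 0, 0, 0, 0]
    - [0.034, -0.021, 0, 0, 0, 0, 0]
    - [0.034, -0.021, 0, 0, 0, 0, 0]
    - [0.034, -0.021, 0, 0, 0, 0, 0]
  newtons: 25

```text
time: 0.67
tool_pos: [0.3242, -0.3155, 0.2267]
tool_rot: [3.141, -0.0, 0.41]
contact_force: [1.0, -0.0, 1.5]
opening: 0.0917
```

>>> send_rows:
  series:
    - [0.034, -0.021, 0, 0, 0, 0, 0]
    - [0.034, -0.021, 0, 0, 0, 0, 0]
    - [0.034, -0.021, 0, 0, 0, 0, 0]
    - [0.034, -0.021, 0, 0, 0, 0, 0]
    - [0.034, -0.021, 0, 0, 0, 0, 0]

```text
time: 1.08
tool_pos: [0.4383, -0.1512, 0.2269]
tool_rot: [3.141, -0.0, 0.411]
contact_force: [0.5, -0.7, -0.9]
opening: 0.0916
```

>>> send_rows:
  series:
    - [0.034, -0.021, 0, 0, 0, 0.1, 0]
    - [0, 0, 0, 0, 0, 0.115, 0]
    - [0, 0, 0, 0, 0, 0.1, 0]

```text
time: 1.33
tool_pos: [0.461, -0.1182, 0.2265]
tool_rot: [-3.141, 0.0, 0.096]
contact_force: [0.2, -0.6, 0.2]
opening: 0.0917
```

```bash
python3 g.py .496 .425 .2 5.5; python3 -c "
from h import *
print(observe()['qpos'])"
```

```text
t 1.33 pos [ 0.461  -0.1182  0.2265] rot [-3.141  0.     0.096] open 0.0917 F [ 0.2 -0.6  0.2]
now dx 0.0869 dy -0.5374 | after turn dx 0.0869 dy -0.5374 | dz 0.0265 turn_z 0.000  rows>=13.1 xy, 0.0 turn
[-4.12333915e-01  2.52529874e-01  1.65248014e+00  1.02620799e-04
  1.23680176e+00  1.06234400e+00]
```

>>> send_rows:
  series:
    - [0.006, -0.0385, 0, 0, 0, 0, 0]
    - [0.006, -0.0385, 0, 0, 0, 0, 0]
    - [0.006, -0.0385, 0, 0, 0, 0, 0]
    - [0.006, -0.0385, 0, 0, 0, 0, 0]
    - [0.006, -0.0385, 0, 0, 0, 0, 0]

```text
time: 1.75
tool_pos: [0.471, 0.0756, 0.2268]
tool_rot: [3.141, -0.0, 0.096]
contact_force: [1.2, -0.2, 0.1]
opening: 0.092
```

>>> send_rows:
  series:
    - [0.006, -0.0385, 0, 0, 0, 0, 0]
    - [0.006, -0.0385, 0, 0, 0, 0, 0]
    - [0.006, -0.0385, 0, 0, 0, 0, 0]
    - [0.006, -0.0385, 0, 0, 0, 0, 0]
    - [0.006, -0.0385, 0, 0, 0, 0, 0]

```text
time: 2.17
tool_pos: [0.4822, 0.2704, 0.2267]
tool_rot: [3.141, -0.0, 0.097]
contact_force: [1.5, 0.1, 0.5]
opening: 0.0918
```

>>> send_rows:
  series:
    - [0.007, -0.0385, 0, 0, 0, 0, 0]
    - [0.007, -0.0385, 0, 0, 0, 0, 0]
    - [0.007, -0.0385, 0.0, 0, 0, 0, 0]
    - [0.006, -0.037, 0.02, 0, 0, 0, 0]
    - [0, 0, 0.01, 0, 0, 0, 0]

```text
time: 2.58
tool_pos: [0.4932, 0.428, 0.1943]
tool_rot: [-3.14, 0.001, 0.102]
contact_force: [-1.0, -1.0, -1.3]
opening: 0.0919
```

```bash
python3 g.py .496 .425 .05 5.5; python3 -c "
from h import *
c,W=cloud('wrist'); cv2.imwrite('pics/w1.png',c['color'][:,:,::-1])
fit(c,W,'blk',0,640,0,480,.08,.1)"
```

```text
t 2.58 pos [0.4932 0.428  0.1943] rot [-3.14e+00  1.00e-03  1.02e-01] open 0.0919 F [-1.  -1.  -1.3]
now dx 0.0025 dy 0.0032 | after turn dx 0.0025 dy 0.0032 | dz 0.1443 turn_z 0.006  rows>=0.1 xy, 0.0 turn
blk n 10887 ctr mm 469.1 481.7 size 398.6 200.7 long-axis yaw deg 31.6 z [0.0827 0.0903 0.0961]
```

View pics/w1.png

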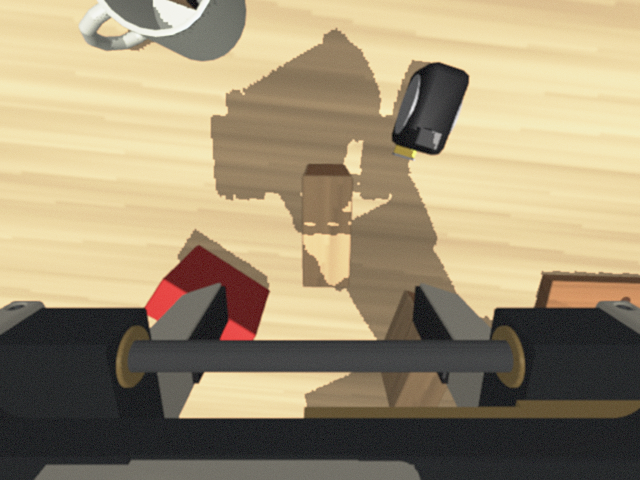

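The block top is centred under the fingers at about (327,225), and the red look-alike at (210,285) clears the left finger. Descending.

>>> send_rows:
  series:
    - [0.002, 0.003, 0.03, 0, 0, 0.005, 0]
    - [0, 0, 0.035, 0, 0, 0, 0]
    - [0, 0, 0.035, 0, 0, 0, 0]
    - [0, 0, 0.029, 0, 0, 0, 0]
    - [0, 0, 0.014, 0, 0, 0, 0]

```text
time: 3.05
tool_pos: [0.4952, 0.4168, 0.0501]
tool_rot: [3.138, 0.006, 0.091]
contact_force: [-0.0, -1.0, -0.8]
opening: 0.0918
```

>>> send_rows:
  series:
    - [0, 0, 0, 0, 0, 0, 0.7]
    - [0, 0, 0, 0, 0, 0, 0.7]
    - [0, 0, 0, 0, 0, 0, 0.7]
    - [0, 0, 0, 0, 0, 0, 0.7]
    - [0, 0, 0, 0, 0, 0, 0.7]
  newtons: 25

```text
time: 3.47
tool_pos: [0.4978, 0.4197, 0.056]
tool_rot: [-3.14, -0.003, 0.092]
contact_force: [0.5, 1.2, -0.2]
opening: 0.0631
```

>>> send_rows:
  series:
    - [0, 0, 0, 0, 0, 0, 0.7]
    - [0, 0, 0, 0, 0, 0, 0.7]
    - [0, 0, 0, 0, 0, 0, 0.7]
    - [0, 0, 0, 0, 0, 0, 0.7]
    - [0, 0, 0, 0, 0, 0, 0.7]

```text
time: 3.88
tool_pos: [0.497, 0.4195, 0.0544]
tool_rot: [-3.141, -0.001, 0.092]
contact_force: [-0.5, 0.3, 2.1]
opening: 0.0379
```

>>> send_rows:
  series:
    - [0, 0, 0, 0, 0, 0, 0.7]
    - [0, 0, 0, 0, 0, 0, 0.7]
    - [0, 0, 0, 0, 0, 0, 0.7]

```text
time: 4.13
tool_pos: [0.497, 0.4195, 0.0544]
tool_rot: [-3.141, -0.001, 0.092]
contact_force: [-0.6, 1.1, 3.7]
opening: 0.0376
```

>>> send_rows:
  series:
    - [0, 0, -0.015, 0, 0, 0, 0.7]
    - [0, 0, -0.025, 0, 0, 0.06, 0.7]
    - [0, 0, -0.025, 0, 0, 0.1, 0.7]
    - [0, 0, -0.025, 0, 0, 0.1, 0.7]
    - [0, 0, -0.01, 0, 0, 0, 0.7]

```text
time: 4.55
tool_pos: [0.4979, 0.4198, 0.1571]
tool_rot: [-3.139, -0.003, -0.172]
contact_force: [0.2, 0.9, -0.7]
opening: 0.0381
```

```bash
python3 g.py .6555 .1092 .154 -9.6
```

```text
t 4.55 pos [0.4979 0.4198 0.1571] rot [-3.139e+00 -3.000e-03 -1.720e-01] open 0.0381 F [ 0.2  0.9 -0.7]
now dx 0.2083 dy 0.2791 | after turn dx 0.2072 dy 0.2800 | dz 0.0031 turn_z -0.004  rows>=8.4 xy, 0.0 turn
```

>>> send_rows:
  series:
    - [0.015, 0.02, 0, 0, 0, 0, 0.7]
    - [0.0235, 0.0315, 0, 0, 0, 0, 0.7]
    - [0.0235, 0.0315, 0, 0, 0, 0, 0.7]
    - [0.0235, 0.0315, 0, 0, 0, 0, 0.7]
    - [0.0235, 0.0315, 0, 0, 0, 0, 0.7]

```text
time: 4.97
tool_pos: [0.5798, 0.2553, 0.1527]
tool_rot: [3.14, 0.002, -0.164]
contact_force: [0.9, 0.8, -1.0]
opening: 0.0379
```

>>> send_rows:
  series:
    - [0.0235, 0.0315, 0, 0, 0, 0, 0.7]
    - [0.0235, 0.0315, 0, 0, 0, 0, 0.7]
    - [0.0235, 0.0315, 0, 0, 0, 0, 0.7]
    - [0.02, 0.0275, 0, 0, 0, 0, 0.7]
    - [0.008, 0.011, 0, 0, 0, 0, 0.7]

```text
time: 5.38
tool_pos: [0.656, 0.1044, 0.1524]
tool_rot: [3.139, 0.001, -0.169]
contact_force: [0.2, -0.4, -1.7]
opening: 0.038
```

>>> send_rows:
  series:
    - [0, 0, 0, 0, 0, 0, 0.7]
    - [0, 0, 0, 0, 0, 0, 0.7]
    - [0, 0, 0, 0, 0, 0, 0.7]

```text
time: 5.63
tool_pos: [0.6539, 0.1107, 0.1533]
tool_rot: [-3.141, 0.002, -0.166]
contact_force: [0.4, 0.3, -0.9]
opening: 0.0381
```

```bash
python3 g.py .6555 .1092 .0550 -9.6;  python3 -c "
from h import *
c,W=cloud('wrist'); cv2.imwrite('pics/w2.png',c['color'][:,:,::-1])"
```

```text
t 5.63 pos [0.6539 0.1107 0.1533] rot [-3.141e+00  2.000e-03 -1.660e-01] open 0.0381 F [ 0.4  0.3 -0.9]
now dx 0.0018 dy 0.0012 | after turn dx 0.0018 dy 0.0012 | dz 0.0983 turn_z 0.002  rows>=0.1 xy, 0.0 turn
```

View pics/w2.png

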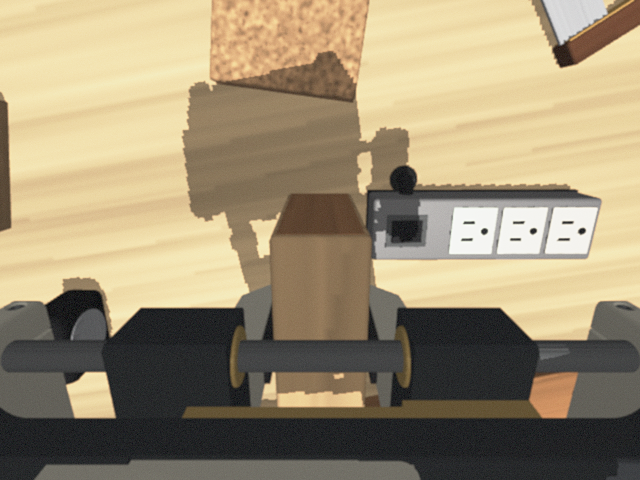

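The block is held upright beside the rocker end (rocker at (405,230)) with a clear landing spot. Lowering.

>>> send_rows:
  series:
    - [0.002, 0.001, 0.015, 0, 0, 0, 0.7]
    - [0, 0, 0.028, 0, 0, 0, 0.7]
    - [0, 0, 0.025, 0, 0, 0, 0.7]
    - [0, 0, 0.015, 0, 0, 0, 0.7]
    - [0, 0, 0.009, 0, 0, 0, 0.7]

```text
time: 6.1
tool_pos: [0.6546, 0.1099, 0.0596]
tool_rot: [3.141, 0.004, -0.165]
contact_force: [-0.2, -0.0, -2.1]
opening: 0.0379
```

>>> send_rows:
  series:
    - [0, 0, 0.004, 0, 0, 0, 0.7]
    - [0, 0, 0.002, 0, 0, 0, 0.7]
    - [0, 0, 0, 0, 0, 0, 0.7]
    - [0, 0, 0, 0, 0, 0, 0.7]
    - [0, 0, 0, 0, 0, 0, 0.7]

```text
time: 6.52
tool_pos: [0.6573, 0.1083, 0.0574]
tool_rot: [-3.141, -0.002, -0.168]
contact_force: [-0.3, -0.9, -0.9]
opening: 0.0379
```

>>> send_rows:
  series:
    - [0, 0, 0.002, 0, 0, 0, 0.7]
    - [0, 0, 0.001, 0, 0, 0, 0.7]
    - [0, 0, 0, 0, 0, 0, 0.7]
    - [0, 0, 0, 0, 0, 0, 0.7]

```text
time: 6.85
tool_pos: [0.6573, 0.1084, 0.0543]
tool_rot: [-3.141, -0.002, -0.168]
contact_force: [-0.3, 1.6, 5.2]
opening: 0.0379
```

>>> send_rows:
  series:
    - [0, 0, 0, 0, 0, 0, 0.3]
    - [0, 0, 0, 0, 0, 0, 0.3]
    - [0, 0, 0, 0, 0, 0, 0.3]
    - [0, 0, 0, 0, 0, 0, 0.3]
    - [0, 0, 0, 0, 0, 0, 0.3]

```text
time: 7.27
tool_pos: [0.6564, 0.1081, 0.0527]
tool_rot: [3.141, 0.001, -0.168]
contact_force: [-0.9, -0.2, 0.7]
opening: 0.0632
```

>>> send_rows:
  series:
    - [0, 0, -0.02, 0, 0, 0, 0.2]
    - [0, 0, -0.03, 0, 0, 0, 0]
    - [0, 0, -0.035, 0, 0, 0, 0]
    - [0, 0, -0.03, 0, 0, 0, 0]
    - [0, 0, -0.01, 0, 0, 0, 0]

```text
time: 7.68
tool_pos: [0.6587, 0.1083, 0.1836]
tool_rot: [-3.14, -0.008, -0.168]
contact_force: [0.9, 0.4, 1.0]
opening: 0.0902
```

```bash
python3 g.py .3695 .3205 .178 -11.4
```

```text
t 7.68 pos [0.6587 0.1083 0.1836] rot [-3.14  -0.008 -0.168] open 0.0902 F [0.9 0.4 1. ]
now dx -0.3206 dy -0.1608 | after turn dx -0.3254 dy -0.1508 | dz 0.0056 turn_z 0.031  rows>=8.6 xy, 0.2 turn
```

>>> send_rows:
  series:
    - [-0.025, -0.012, 0, 0, 0, 0.031, 0]
    - [-0.0365, -0.017, 0, 0, 0, 0, 0]
    - [-0.0365, -0.017, 0, 0, 0, 0, 0]
    - [-0.0365, -0.017, 0, 0, 0, 0, 0]
    - [-0.0365, -0.017, 0, 0, 0, 0, 0]

```text
time: 8.1
tool_pos: [0.5023, 0.2203, 0.1773]
tool_rot: [3.141, 0.001, -0.2]
contact_force: [-0.4, 0.8, 0.6]
opening: 0.092
```

>>> send_rows:
  series:
    - [-0.0365, -0.017, 0, 0, 0, 0, 0]
    - [-0.0365, -0.017, 0, 0, 0, 0, 0]
    - [-0.0365, -0.017, 0, 0, 0, 0, 0]
    - [-0.032, -0.015, 0, 0, 0, 0, 0]
    - [-0.01, -0.005, 0, 0, 0, 0, 0]

```text
time: 8.52
tool_pos: [0.3657, 0.321, 0.1776]
tool_rot: [3.141, 0.002, -0.196]
contact_force: [0.0, 0.5, -0.2]
opening: 0.0918
```

>>> send_rows:
  series:
    - [0, 0, 0, 0, 0, 0, 0]
    - [0, 0, 0, 0, 0, 0, 0]
    - [0, 0, 0, 0, 0, 0, 0]

```text
time: 8.77
tool_pos: [0.3708, 0.3188, 0.1779]
tool_rot: [3.141, -0.0, -0.2]
contact_force: [0.6, -0.8, 0.3]
opening: 0.0918
```

```bash
python3 g.py .3695 .3205 .055 -11.4;  python3 -c "
from h import *
c,W=cloud('wrist'); cv2.imwrite('pics/w3.png',c['color'][:,:,::-1])"
```

```text
t 8.77 pos [0.3708 0.3188 0.1779] rot [ 3.141 -0.    -0.2  ] open 0.0918 F [ 0.6 -0.8  0.3]
now dx -0.0016 dy -0.0014 | after turn dx -0.0016 dy -0.0014 | dz 0.1229 turn_z -0.001  rows>=0.1 xy, 0.0 turn
```

View pics/w3.png

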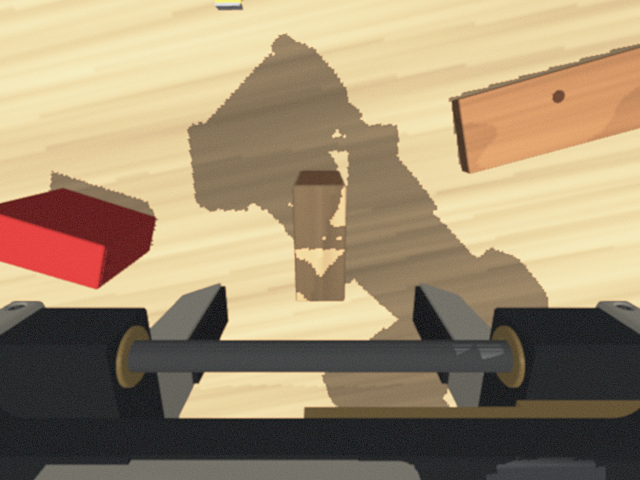

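The second tall block is centred at about (320,240). The red block is well to the left and the plank end is at (465,135). Descending.

>>> send_rows:
  series:
    - [-0.001, -0.001, 0.02, 0, 0, 0, 0]
    - [0, 0, 0.033, 0, 0, 0, 0]
    - [0, 0, 0.033, 0, 0, 0, 0]
    - [0, 0, 0.025, 0, 0, 0, 0]
    - [0, 0, 0.011, 0, 0, 0, 0]

```text
time: 9.23
tool_pos: [0.3686, 0.3184, 0.0526]
tool_rot: [3.138, 0.004, -0.201]
contact_force: [0.1, 0.2, 0.3]
opening: 0.0919
```

>>> send_rows:
  series:
    - [0, 0, 0, 0, 0, 0, 0.3]
    - [0, 0, 0, 0, 0, 0, 0.7]
    - [0, 0, 0, 0, 0, 0, 0.7]
    - [0, 0, 0, 0, 0, 0, 0.7]
    - [0, 0, 0, 0, 0, 0, 0.7]

```text
time: 9.65
tool_pos: [0.3699, 0.3207, 0.0571]
tool_rot: [-3.14, -0.002, -0.199]
contact_force: [0.0, -0.4, 0.3]
opening: 0.0631
```

>>> send_rows:
  series:
    - [0, 0, 0, 0, 0, 0, 0.7]
    - [0, 0, 0, 0, 0, 0, 0.7]
    - [0, 0, 0, 0, 0, 0, 0.7]
    - [0, 0, 0, 0, 0, 0, 0.7]
    - [0, 0, 0, 0, 0, 0, 0.7]

```text
time: 10.07
tool_pos: [0.3691, 0.3205, 0.0562]
tool_rot: [-3.142, -0.0, -0.199]
contact_force: [0.4, -0.5, 2.9]
opening: 0.0377
```

>>> send_rows:
  series:
    - [0, 0, 0, 0, 0, 0, 0.7]
    - [0, 0, 0, 0, 0, 0, 0.7]
    - [0, 0, 0, 0, 0, 0, 0.7]
    - [0, 0, 0, 0, 0, 0, 0.7]

```text
time: 10.4
tool_pos: [0.3691, 0.3205, 0.0562]
tool_rot: [-3.141, -0.0, -0.199]
contact_force: [-1.4, -1.3, 4.4]
opening: 0.0382
```

>>> send_rows:
  series:
    - [0, 0, -0.015, 0, 0, 0, 0.7]
    - [0, 0, -0.028, 0, 0, -0.03, 0.7]
    - [0, 0, -0.028, 0, 0, 0, 0.7]
    - [0, 0, -0.022, 0, 0, 0, 0.7]
    - [0, 0, -0.007, 0, 0, 0, 0.7]

```text
time: 10.82
tool_pos: [0.3702, 0.3213, 0.1588]
tool_rot: [-3.138, -0.004, -0.169]
contact_force: [1.4, 0.3, -1.0]
opening: 0.0381
```

```bash
python3 g.py .6125 -.1452 .156 -9.6
```

```text
t 10.82 pos [0.3702 0.3213 0.1588] rot [-3.138 -0.004 -0.169] open 0.0381 F [ 1.4  0.3 -1. ]
now dx 0.3173 dy 0.4191 | after turn dx 0.3167 dy 0.4196 | dz 0.0028 turn_z -0.001  rows>=12.6 xy, 0.0 turn
```

>>> send_rows:
  series:
    - [0.012, 0.016, 0, 0, 0, 0, 0.7]
    - [0.023, 0.0305, 0, 0, 0, 0, 0.7]
    - [0.023, 0.0305, 0, 0, 0, 0, 0.7]
    - [0.023, 0.0305, 0, 0, 0, 0, 0.7]
    - [0.023, 0.0305, 0, 0, 0, 0, 0.7]

```text
time: 11.23
tool_pos: [0.4481, 0.1654, 0.1548]
tool_rot: [3.141, 0.002, -0.168]
contact_force: [1.2, 1.0, -2.5]
opening: 0.0375
```

>>> send_rows:
  series:
    - [0.023, 0.0305, 0, 0, 0, 0, 0.7]
    - [0.023, 0.0305, 0, 0, 0, 0, 0.7]
    - [0.023, 0.0305, 0, 0, 0, 0, 0.7]
    - [0.023, 0.0305, 0, 0, 0, 0, 0.7]
    - [0.023, 0.0305, 0, 0, 0, 0, 0.7]

```text
time: 11.65
tool_pos: [0.5359, -0.0045, 0.1546]
tool_rot: [-3.142, 0.002, -0.169]
contact_force: [1.3, 0.2, -2.8]
opening: 0.0376
```

>>> send_rows:
  series:
    - [0.023, 0.0305, 0, 0, 0, 0, 0.7]
    - [0.023, 0.0305, 0, 0, 0, 0, 0.7]
    - [0.023, 0.0305, 0, 0, 0, 0, 0.7]
    - [0.019, 0.025, 0, 0, 0, 0, 0.7]
    - [0.01, 0.012, 0, 0, 0, 0, 0.7]

```text
time: 12.07
tool_pos: [0.6116, -0.1498, 0.1539]
tool_rot: [3.141, 0.001, -0.172]
contact_force: [-0.6, 0.6, -1.4]
opening: 0.0376
```

>>> send_rows:
  series:
    - [0, 0, 0, 0, 0, 0, 0.7]
    - [0, 0, 0, 0, 0, 0, 0.7]
    - [0, 0, 0, 0, 0, 0, 0.7]

```text
time: 12.32
tool_pos: [0.6101, -0.1449, 0.1548]
tool_rot: [-3.141, 0.003, -0.169]
contact_force: [0.4, 0.5, -2.3]
opening: 0.0376
```

```bash
python3 g.py .6125 -.1452 .0562 -9.6;  python3 -c "
from h import *
c,W=cloud('top'); cv2.imwrite('pics/t4.png',c['color'][:,:,::-1])
fit(c,W,'blk1',275,325,200,270,.078,.1)
c,W=cloud('side'); 
fit(c,W,'blk1 side',250,350,203,300,.078,.1)
"
```

```text
t 12.32 pos [ 0.6101 -0.1449  0.1548] rot [-3.141e+00  3.000e-03 -1.690e-01] open 0.0376 F [ 0.4  0.5 -2.3]
now dx 0.0024 dy -0.0001 | after turn dx 0.0024 dy -0.0001 | dz 0.0986 turn_z -0.001  rows>=0.1 xy, 0.0 turn
blk1 n 555 ctr mm 655.9 109.2 size 91.1 38.6 long-axis yaw deg -9.6 z [0.0836 0.088  0.0913]
blk1 side n 420 ctr mm 658.5 113.5 size 92.0 44.1 long-axis yaw deg -8.1 z [0.0801 0.0879 0.0914]
```

View pics/t4.png

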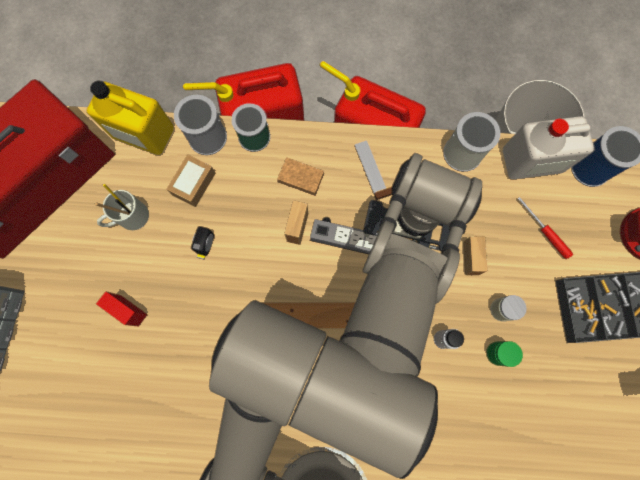

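Block 1 sits at (656,109) and -9.6°, which is 130 mm along the strip axis and on target. Lowering block 2.

>>> send_rows:
  series:
    - [0.002, 0, 0.015, 0, 0, 0, 0.7]
    - [0, 0, 0.028, 0, 0, 0, 0.7]
    - [0, 0, 0.025, 0, 0, 0, 0.7]
    - [0, 0, 0.015, 0, 0, 0, 0.7]
    - [0, 0, 0.009, 0, 0, 0, 0.7]

```text
time: 12.83
tool_pos: [0.6116, -0.1446, 0.062]
tool_rot: [-3.141, 0.004, -0.168]
contact_force: [-0.1, -0.2, -1.5]
opening: 0.0378
```

>>> send_rows:
  series:
    - [0, 0, 0.004, 0, 0, 0, 0.7]
    - [0, 0, 0.002, 0, 0, 0, 0.7]
    - [0, 0, 0, 0, 0, 0, 0.7]
    - [0, 0, 0, 0, 0, 0, 0.7]
    - [0, 0, 0, 0, 0, 0, 0.7]

```text
time: 13.25
tool_pos: [0.6137, -0.1464, 0.0593]
tool_rot: [3.141, -0.002, -0.169]
contact_force: [0.2, 0.1, -1.2]
opening: 0.038
```

>>> send_rows:
  series:
    - [0, 0, 0.002, 0, 0, 0, 0.7]
    - [0, 0, 0.001, 0, 0, 0, 0.7]
    - [0, 0, 0, 0, 0, 0, 0.7]
    - [0, 0, 0, 0, 0, 0, 0.7]

```text
time: 13.58
tool_pos: [0.6135, -0.1467, 0.0561]
tool_rot: [3.141, -0.002, -0.169]
contact_force: [-0.7, -1.1, 5.1]
opening: 0.0376
```

>>> send_rows:
  series:
    - [0, 0, 0, 0, 0, 0, 0.3]
    - [0, 0, 0, 0, 0, 0, 0.3]
    - [0, 0, 0, 0, 0, 0, 0.3]
    - [0, 0, 0, 0, 0, 0, 0.3]
    - [0, 0, 0, 0, 0, 0, 0.3]

```text
time: 14.0
tool_pos: [0.6128, -0.1461, 0.0548]
tool_rot: [-3.142, 0.0, -0.169]
contact_force: [0.2, -0.1, 0.0]
opening: 0.063
```

>>> send_rows:
  series:
    - [0, 0, -0.02, 0, 0, 0, 0.2]
    - [0, 0, -0.03, 0, 0, 0, 0]
    - [0, 0, -0.035, 0, 0, 0, 0]
    - [0, 0, -0.03, 0, 0, -0.1, 0]
    - [0, 0, -0.01, 0, 0, -0.12, 0]

```text
time: 14.42
tool_pos: [0.6149, -0.1468, 0.1855]
tool_rot: [3.138, -0.007, 0.055]
contact_force: [0.5, 1.0, 1.0]
opening: 0.0907
```

>>> send_rows:
  series:
    - [0, 0, 0, 0, 0, -0.12, 0]
    - [0, 0, 0, 0, 0, -0.12, 0]
    - [0, 0, 0, 0, 0, -0.12, 0]
    - [0, 0, 0, 0, 0, -0.12, 0]
    - [0, 0, 0, 0, 0, -0.12, 0]

```text
time: 14.83
tool_pos: [0.6129, -0.1462, 0.18]
tool_rot: [-3.141, 0.0, 0.657]
contact_force: [0.1, 0.1, 0.3]
opening: 0.0922
```

>>> send_rows:
  series:
    - [0, 0, 0, 0, 0, -0.12, 0]
    - [0, 0, 0, 0, 0, -0.12, 0]
    - [0, 0, 0, 0, 0, -0.12, 0]
    - [0, 0, 0, 0, 0, -0.12, 0]
    - [0, 0, 0, 0, 0, -0.12, 0]

```text
time: 15.25
tool_pos: [0.6129, -0.1461, 0.1799]
tool_rot: [-3.141, 0.0, 1.257]
contact_force: [-0.4, 0.2, 0.4]
opening: 0.092
```

```bash
python3 g.py .4303 .0155 .15 93.9
```

```text
t 15.25 pos [ 0.6129 -0.1461  0.1799] rot [-3.141  0.     1.257] open 0.092 F [-0.4  0.2  0.4]
now dx 0.0973 dy -0.2236 | after turn dx 0.1737 dy -0.1712 | dz 0.0299 turn_z -0.382  rows>=5.8 xy, 3.1 turn
```

>>> send_rows:
  series:
    - [0, 0, 0, 0, 0, -0.12, 0]
    - [0, 0, 0, 0, 0, -0.12, 0]
    - [0, 0, 0, 0, 0, -0.12, 0]
    - [0, 0, 0, 0, 0, -0.022, 0]
    - [0.018, -0.018, 0, 0, 0, 0, 0]

```text
time: 15.67
tool_pos: [0.5957, -0.1316, 0.1795]
tool_rot: [3.14, 0.002, 1.63]
contact_force: [-0.7, 0.2, 0.1]
opening: 0.0918
```

>>> send_rows:
  series:
    - [0.028, -0.0275, 0, 0, 0, 0, 0]
    - [0.028, -0.0275, 0, 0, 0, 0, 0]
    - [0.028, -0.0275, 0, 0, 0, 0, 0]
    - [0.028, -0.0275, 0, 0, 0, 0, 0]
    - [0.028, -0.0275, 0, 0, 0, 0, 0]

```text
time: 16.08
tool_pos: [0.4463, 0.0028, 0.18]
tool_rot: [3.141, -0.0, 1.629]
contact_force: [0.1, 1.1, 0.5]
opening: 0.0918
```

>>> send_rows:
  series:
    - [0.016, -0.0155, 0, 0, 0, 0, 0]
    - [0, 0, 0, 0, 0, 0, 0]
    - [0, 0, 0, 0, 0, 0, 0]
    - [0, 0, 0, 0, 0, 0, 0]

```text
time: 16.42
tool_pos: [0.4325, 0.0165, 0.1805]
tool_rot: [3.14, 0.001, 1.632]
contact_force: [-0.2, -0.7, -0.6]
opening: 0.0917
```

```bash
python3 g.py .4303 .0155 .006 93.9;  python3 -c "
from h import *
c,W=cloud('wrist'); cv2.imwrite('pics/w5.png',c['color'][:,:,::-1])
fit(c,W,'plank',230,410,0,300,.012,.03)
c,W=cloud('top'); cv2.imwrite('pics/t5.png',c['color'][:,:,::-1])
fit(c,W,'blk2',380,435,220,290,.078,.1)
"
```

```text
t 16.42 pos [0.4325 0.0165 0.1805] rot [3.140e+00 1.000e-03 1.632e+00] open 0.0917 F [-0.2 -0.7 -0.6]
now dx -0.0008 dy -0.0022 | after turn dx -0.0008 dy -0.0022 | dz 0.1745 turn_z -0.007  rows>=0.1 xy, 0.1 turn
plank n 20941 ctr mm 426.8 58.7 size 250.2 64.2 long-axis yaw deg -86.0 z [0.0192 0.0205 0.0217]
blk2 n 568 ctr mm 612.2 -146.2 size 89.8 38.3 long-axis yaw deg -9.3 z [0.0842 0.0882 0.0921]
```

View pics/w5.png

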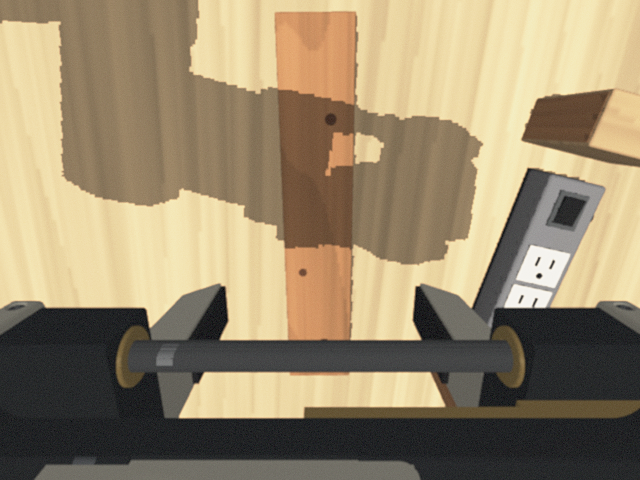

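View pics/t5.png

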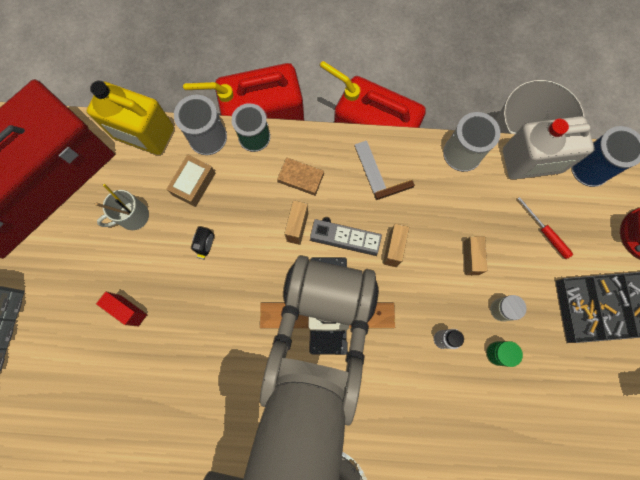

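Block 2 is at (612,-146), on target, and the plank is centred between the fingers around column 320. Descending onto it.

>>> send_rows:
  series:
    - [-0.001, -0.002, 0.02, 0, 0, -0.007, 0]
    - [0, 0, 0.038, 0, 0, 0, 0]
    - [0, 0, 0.038, 0, 0, 0, 0]
    - [0, 0, 0.035, 0, 0, 0, 0]
    - [0, 0, 0.02, 0, 0, 0, 0]

```text
time: 16.93
tool_pos: [0.4285, 0.0151, 0.0258]
tool_rot: [-3.138, -0.001, 1.638]
contact_force: [-0.8, 0.2, -0.0]
opening: 0.0919
```

>>> send_rows:
  series:
    - [0, 0, 0.012, 0, 0, 0, 0]
    - [0, 0, 0.005, 0, 0, 0, 0]
    - [0, 0, 0, 0, 0, 0, 0]
    - [0, 0, 0, 0, 0, 0, 0]
    - [0, 0, 0, 0, 0, 0, 0]

```text
time: 17.35
tool_pos: [0.4305, 0.0154, 0.0128]
tool_rot: [3.14, 0.0, 1.639]
contact_force: [-0.5, -0.4, -0.6]
opening: 0.0919
```

>>> send_rows:
  series:
    - [0, 0, 0.006, 0, 0, 0, 0]
    - [0, 0, 0.003, 0, 0, 0, 0]
    - [0, 0, 0, 0, 0, 0, 0.3]
    - [0, 0, 0, 0, 0, 0, 0.45]
    - [0, 0, 0, 0, 0, 0, 0.45]

```text
time: 17.77
tool_pos: [0.4296, 0.0157, 0.0032]
tool_rot: [3.141, 0.0, 1.64]
contact_force: [-1.4, 1.0, 0.6]
opening: 0.0762
```

>>> send_rows:
  series:
    - [0, 0, 0, 0, 0, 0, 0.45]
    - [0, 0, 0, 0, 0, 0, 0.45]
    - [0, 0, 0, 0, 0, 0, 0.45]
    - [0, 0, 0, 0, 0, 0, 0.45]
    - [0, 0, 0, 0, 0, 0, 0.45]
  newtons: 30

```text
time: 18.18
tool_pos: [0.4297, 0.0157, 0.0032]
tool_rot: [3.141, 0.0, 1.64]
contact_force: [0.0, 0.1, 1.7]
opening: 0.0637
```

>>> send_rows:
  series:
    - [0, 0, 0, 0, 0, 0, 0.45]
    - [0, 0, 0, 0, 0, 0, 0.45]
    - [0, 0, 0, 0, 0, 0, 0.45]
  newtons: 30

```text
time: 18.43
tool_pos: [0.4297, 0.0157, 0.0032]
tool_rot: [3.141, 0.0, 1.64]
contact_force: [0.0, 0.9, 3.0]
opening: 0.0637
```

>>> send_rows:
  series:
    - [0, 0, -0.01, 0, 0, 0, 0.45]
    - [0, 0, -0.02, 0, 0, 0, 0.45]
    - [0, 0, -0.03, 0, 0, 0, 0.45]
    - [0, 0, -0.03, 0, 0, 0.05, 0.45]
    - [0, 0, -0.025, 0, 0, 0.07, 0.45]

```text
time: 18.85
tool_pos: [0.4292, 0.0157, 0.1194]
tool_rot: [-3.141, 0.0, 1.518]
contact_force: [2.0, -0.9, -1.6]
opening: 0.0637
```

>>> send_rows:
  series:
    - [0, 0, -0.02, 0, 0, 0.07, 0.45]
    - [0, 0, -0.01, 0, 0, 0.047, 0.45]
    - [0, 0, 0, 0, 0, 0, 0.45]
    - [0, 0, 0, 0, 0, 0, 0.45]

```text
time: 19.18
tool_pos: [0.4293, 0.0157, 0.1478]
tool_rot: [-3.142, 0.0, 1.404]
contact_force: [-0.2, -0.1, -1.7]
opening: 0.0639
```

```bash
python3 g.py .6345 -.0175 .1482 80.4;  python3 -c "
from h import *
c,W=cloud('side'); cv2.imwrite('pics/s6.png',c['color'][:,:,::-1])
"
```

```text
t 19.18 pos [0.4293 0.0157 0.1478] rot [-3.142  0.     1.404] open 0.0639 F [-0.2 -0.1 -1.7]
now dx 0.0012 dy 0.2079 | after turn dx 0.0015 dy 0.2079 | dz -0.0004 turn_z 0.001  rows>=5.0 xy, 0.0 turn
```

View pics/s6.png

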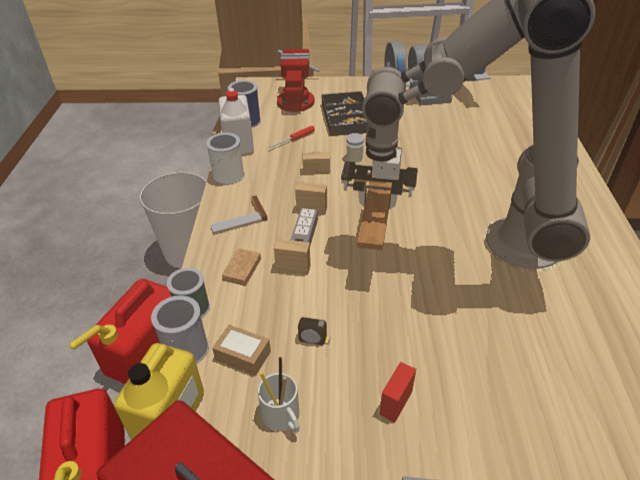

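The plank is held level at (375,215), and both blocks stand at either end of the strip, at (311,195) and (293,257).

>>> send_rows:
  series:
    - [0, 0.015, 0, 0, 0, 0, 0.45]
    - [0, 0.027, 0, 0, 0, 0, 0.45]
    - [0, 0.03, 0, 0, 0, 0, 0.45]
    - [0, 0.03, 0, 0, 0, 0, 0.45]
    - [0, 0.03, 0, 0, 0, 0, 0.45]

```text
time: 19.65
tool_pos: [0.5601, -0.0065, 0.146]
tool_rot: [-3.138, 0.0, 1.404]
contact_force: [0.4, 0.1, -1.2]
opening: 0.0638
```

>>> send_rows:
  series:
    - [0, 0.03, 0, 0, 0, 0, 0.45]
    - [0, 0.026, 0, 0, 0, 0, 0.45]
    - [0.001, 0.014, 0, 0, 0, 0, 0.45]
    - [0, 0.006, 0, 0, 0, 0, 0.45]
    - [0, 0, 0, 0, 0, 0, 0.45]

```text
time: 20.07
tool_pos: [0.6347, -0.0182, 0.1457]
tool_rot: [-3.138, 0.0, 1.404]
contact_force: [-0.2, 0.4, -2.3]
opening: 0.0634
```

>>> send_rows:
  series:
    - [0, 0, 0, 0, 0, 0, 0.45]
    - [0, 0, 0, 0, 0, 0, 0.45]

```text
time: 20.23
tool_pos: [0.6335, -0.0178, 0.1474]
tool_rot: [-3.139, 0.0, 1.403]
contact_force: [0.0, -0.0, -1.4]
opening: 0.0639
```

```bash
python3 g.py .6345 -.018 .0922 80.4;  python3 -c "
from h import *
c,W=cloud('top'); cv2.imwrite('pics/t7.png',c['color'][:,:,::-1])
"
```

```text
t 20.23 pos [ 0.6335 -0.0178  0.1474] rot [-3.139  0.     1.403] open 0.0639 F [ 0.  -0.  -1.4]
now dx -0.0001 dy 0.0010 | after turn dx -0.0001 dy 0.0010 | dz 0.0552 turn_z 0.000  rows>=0.0 xy, 0.0 turn
```

View pics/t7.png

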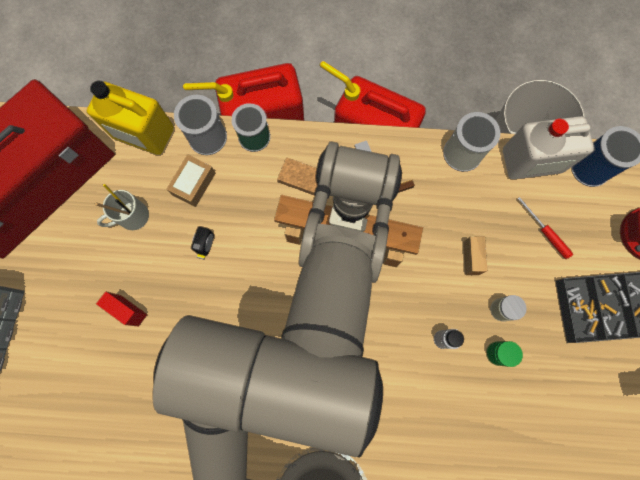

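The plank spans both blocks, with ends at (290,210) and (405,238). Lowering.

>>> send_rows:
  series:
    - [0, 0.001, 0.012, 0, 0, 0, 0.45]
    - [0, 0, 0.016, 0, 0, 0, 0.45]
    - [0, 0, 0.012, 0, 0, 0, 0.45]
    - [0, 0, 0.006, 0, 0, 0, 0.45]
    - [0, 0, 0.003, 0, 0, 0, 0.45]

```text
time: 20.7
tool_pos: [0.6348, -0.0181, 0.0976]
tool_rot: [-3.139, 0.0, 1.403]
contact_force: [0.3, -0.4, -1.2]
opening: 0.0635
```

>>> send_rows:
  series:
    - [0, 0, 0, 0, 0, 0, 0.45]
    - [0, 0, 0, 0, 0, 0, 0.45]
    - [0, 0, 0, 0, 0, 0, 0.45]

```text
time: 20.95
tool_pos: [0.6363, -0.0183, 0.0999]
tool_rot: [3.14, 0.0, 1.403]
contact_force: [0.5, -0.1, -1.7]
opening: 0.0636
```

>>> send_rows:
  series:
    - [0, 0, 0.003, 0, 0, 0, 0.45]
    - [0, 0, 0.002, 0, 0, 0, 0.45]
    - [0, 0, 0.001, 0, 0, 0, 0.45]
    - [0, 0, 0, 0, 0, 0, 0.45]
    - [0, 0, 0, 0, 0, 0, 0.45]

```text
time: 21.37
tool_pos: [0.6358, -0.0182, 0.093]
tool_rot: [-3.141, 0.0, 1.403]
contact_force: [-0.3, 0.3, -1.4]
opening: 0.0635
```

>>> send_rows:
  series:
    - [0, 0, 0.001, 0, 0, 0, 0.45]
    - [0, 0, 0, 0, 0, 0, 0.45]
    - [0, 0, 0, 0, 0, 0, 0.45]

```text
time: 21.62
tool_pos: [0.636, -0.0183, 0.0923]
tool_rot: [3.141, 0.0, 1.403]
contact_force: [0.3, 1.1, -1.2]
opening: 0.0638
```

>>> send_rows:
  series:
    - [0, 0, 0.001, 0, 0, 0, 0.45]
    - [0, 0, 0, 0, 0, 0, 0.45]
    - [0, 0, 0, 0, 0, 0, 0.45]

```text
time: 21.87
tool_pos: [0.636, -0.0182, 0.0923]
tool_rot: [3.141, 0.0, 1.403]
contact_force: [-2.4, -0.6, 5.8]
opening: 0.0637
```

In contact. Releasing.

>>> send_rows:
  series:
    - [0, 0, 0, 0, 0, 0, 0.3]
    - [0, 0, 0, 0, 0, 0, 0.2]
    - [0, 0, 0, 0, 0, 0, 0.05]
    - [0, 0, 0, 0, 0, 0, 0.05]
    - [0, 0, 0, 0, 0, 0, 0]

```text
time: 22.28
tool_pos: [0.6358, -0.0183, 0.091]
tool_rot: [-3.142, 0.0, 1.403]
contact_force: [0.4, 0.3, 0.4]
opening: 0.0863
```

>>> send_rows:
  series:
    - [0, 0, -0.01, 0, 0, 0, 0]
    - [0, 0, -0.02, 0, 0, 0, 0]
    - [0, 0, -0.03, 0, 0, 0, 0]
    - [0, 0, -0.03, 0, 0, 0, 0]
    - [0, 0, -0.02, 0, 0, 0, 0]

```text
time: 22.7
tool_pos: [0.6366, -0.0183, 0.205]
tool_rot: [3.138, -0.0, 1.403]
contact_force: [1.2, 0.7, 0.6]
opening: 0.0919
```

```bash
python3 g.py .3895 -.2785 .2 35;python3 -c "
from h import *
print(observe()['qpos'])"
```

```text
t 22.7 pos [ 0.6366 -0.0183  0.205 ] rot [ 3.138 -0.     1.403] open 0.0919 F [1.2 0.7 0.6]
now dx -0.2978 dy -0.2002 | after turn dx -0.3517 dy 0.0714 | dz 0.0050 turn_z 0.792  rows>=8.6 xy, 6.3 turn
[-1.48973798e-01  5.63814803e-01  1.22547088e+00 -5.12739665e-05
  1.34831032e+00  1.88819297e-02]
```

>>> send_rows:
  series:
    - [-0.02, -0.013, 0, 0, 0, 0, 0]
    - [-0.033, -0.022, 0, 0, 0, 0, 0]
    - [-0.033, -0.022, 0, 0, 0, 0, 0]
    - [-0.033, -0.022, 0, 0, 0, 0, 0]
    - [-0.033, -0.022, 0, 0, 0, 0, 0]

```text
time: 23.12
tool_pos: [0.5095, -0.1521, 0.2019]
tool_rot: [3.141, 0.001, 1.404]
contact_force: [1.1, -1.4, 0.3]
opening: 0.0921
```

>>> send_rows:
  series:
    - [-0.033, -0.022, 0, 0, 0, 0, 0]
    - [-0.033, -0.022, 0, 0, 0, 0, 0]
    - [-0.033, -0.022, 0, 0, 0, 0, 0]
    - [-0.031, -0.022, 0, 0, 0, 0, 0]
    - [-0.016, -0.011, 0, 0, 0, 0, 0]

```text
time: 23.53
tool_pos: [0.3863, -0.281, 0.2021]
tool_rot: [3.141, 0.002, 1.401]
contact_force: [1.0, 0.2, -0.7]
opening: 0.0923
```

>>> send_rows:
  series:
    - [0, 0, 0, 0, 0, 0, 0]
    - [0, 0, 0, 0, 0, 0, 0]
    - [0, 0, 0, 0, 0, 0, 0]

```text
time: 23.78
tool_pos: [0.3893, -0.2783, 0.2016]
tool_rot: [3.141, 0.0, 1.403]
contact_force: [0.0, 0.7, 0.1]
opening: 0.0919
```

```bash
python3 g.py .3895 -.2785 .063 80.4;  python3 -c "
from h import *
c,W=cloud('wrist'); cv2.imwrite('pics/w8.png',c['color'][:,:,::-1])
fit(c,W,'can top',230,410,100,330,.105,.135)
c,W=cloud('top'); cv2.imwrite('pics/t8.png',c['color'][:,:,::-1])
fit(c,W,'plank',265,430,185,265,.1,.118)
"
```

```text
t 23.78 pos [ 0.3893 -0.2783  0.2016] rot [3.141 0.    1.403] open 0.0919 F [0.  0.7 0.1]
now dx -0.0001 dy 0.0002 | after turn dx -0.0001 dy 0.0002 | dz 0.1386 turn_z -0.001  rows>=0.0 xy, 0.0 turn
can top n 2326 ctr mm 390.5 -281.0 size 38.0 37.6 long-axis yaw deg 14.0 z [0.1124 0.1212 0.1224]
plank n 3637 ctr mm 634.5 -18.6 size 340.3 65.7 long-axis yaw deg 80.3 z [0.1037 0.1073 0.1105]
```

View pics/w8.png

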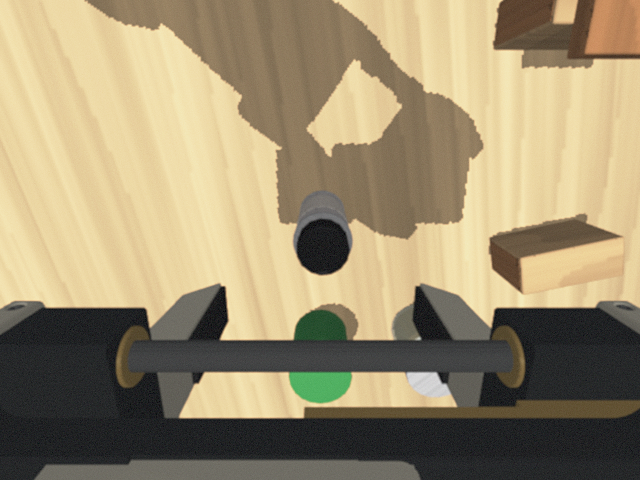

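View pics/t8.png

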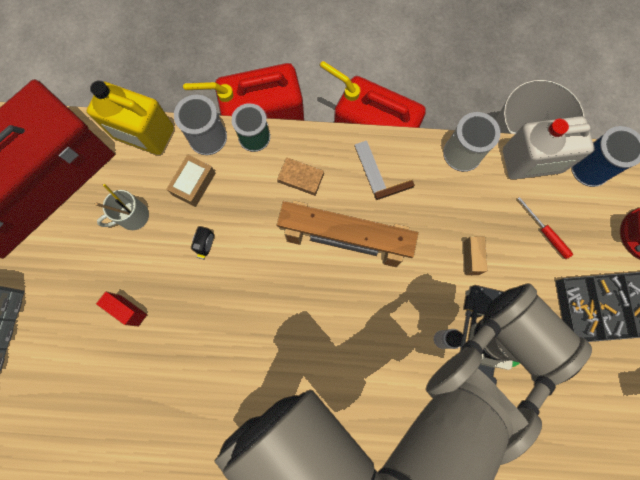

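The plank lies at (634.5,-18.6) and 80.3°, well centred. The black can cap at (322,247) is between the jaws. Descending on the can.

>>> send_rows:
  series:
    - [-0.002, 0.001, 0.02, 0, 0, 0, 0]
    - [0, 0, 0.033, 0, 0, 0, 0]
    - [0, 0, 0.035, 0, 0, 0, 0]
    - [0, 0, 0.027, 0, 0, 0, 0]
    - [0, 0, 0.014, 0, 0, 0, 0]

```text
time: 24.3
tool_pos: [0.389, -0.2785, 0.0691]
tool_rot: [-3.138, -0.003, 1.405]
contact_force: [-0.6, 0.7, -0.1]
opening: 0.0919
```

>>> send_rows:
  series:
    - [0, 0, 0.006, 0, 0, 0, 0]
    - [0, 0, 0, 0, 0, 0, 0]
    - [0, 0, 0, 0, 0, 0, 0]
    - [0, 0, 0, 0, 0, 0, 0]

```text
time: 24.63
tool_pos: [0.3904, -0.2811, 0.0673]
tool_rot: [3.14, 0.001, 1.404]
contact_force: [0.5, 1.5, 0.1]
opening: 0.0919
```

>>> send_rows:
  series:
    - [0, 0, 0.001, 0, 0, 0, 0.2]
    - [0, 0, 0, 0, 0, 0, 0.45]
    - [0, 0, 0, 0, 0, 0, 0.5]
    - [0, 0, 0, 0, 0, 0, 0.55]
    - [0, 0, 0, 0, 0, 0, 0.65]
  newtons: 12

```text
time: 25.05
tool_pos: [0.3895, -0.2809, 0.0654]
tool_rot: [3.141, 0.0, 1.403]
contact_force: [0.6, 0.1, 0.5]
opening: 0.063
```

>>> send_rows:
  series:
    - [0, 0, 0, 0, 0, 0, 0.65]
    - [0, 0, 0, 0, 0, 0, 0.65]
    - [0, 0, 0, 0, 0, 0, 0.65]
    - [0, 0, 0, 0, 0, 0, 0.65]
    - [0, 0, 0, 0, 0, 0, 0.65]

```text
time: 25.47
tool_pos: [0.3895, -0.2808, 0.0651]
tool_rot: [3.141, 0.0, 1.403]
contact_force: [0.4, -0.5, 0.0]
opening: 0.0451
```

>>> send_rows:
  series:
    - [0, 0, 0, 0, 0, 0, 0.65]
    - [0, 0, 0, 0, 0, 0, 0.65]
    - [0, 0, 0, 0, 0, 0, 0.65]
  newtons: 20

```text
time: 25.72
tool_pos: [0.3895, -0.2808, 0.0651]
tool_rot: [3.142, 0.0, 1.403]
contact_force: [0.9, -1.2, -0.1]
opening: 0.0449
```

>>> send_rows:
  series:
    - [0, 0, -0.01, 0, 0, 0, 0.65]
    - [0, 0, -0.025, 0, 0, 0, 0.65]
    - [0, 0, -0.03, 0, 0, 0, 0.65]
    - [0, 0, -0.03, 0, 0, 0, 0.65]
    - [0, 0, -0.03, 0, 0, 0, 0.65]

```text
time: 26.13
tool_pos: [0.389, -0.2803, 0.1911]
tool_rot: [-3.14, -0.001, 1.403]
contact_force: [1.5, -0.6, -1.4]
opening: 0.0447
```

>>> send_rows:
  series:
    - [0, 0, -0.02, 0, 0, 0, 0.65]
    - [0, 0, -0.01, 0, 0, 0, 0.65]
    - [0, 0, 0, 0, 0, 0, 0.65]
    - [0, 0, 0, 0, 0, 0, 0.65]
    - [0, 0, 0, 0, 0, 0, 0.65]

```text
time: 26.55
tool_pos: [0.3889, -0.2802, 0.2189]
tool_rot: [-3.14, -0.001, 1.403]
contact_force: [-0.4, 0.1, -1.4]
opening: 0.0445
```

```bash
python3 g.py .656 .109 .22 80.4;  python3 -c "
from h import *
c,W=cloud('wrist'); cv2.imwrite('pics/w9.png',c['color'][:,:,::-1])
"
```

```text
t 26.55 pos [ 0.3889 -0.2802  0.2189] rot [-3.140e+00 -1.000e-03  1.403e+00] open 0.0445 F [-0.4  0.1 -1.4]
now dx 0.4284 dy 0.1983 | after turn dx 0.4283 dy 0.1985 | dz -0.0011 turn_z -0.000  rows>=11.3 xy, 0.0 turn
```

View pics/w9.png

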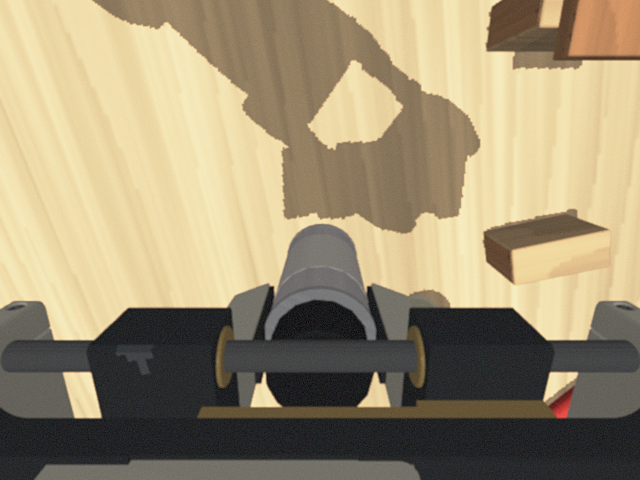

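The can hangs straight in the pads (320,320). Carrying it gently.

>>> send_rows:
  series:
    - [0.012, 0.0055, 0, 0, 0, 0, 0.65]
    - [0.024, 0.011, 0, 0, 0, 0, 0.65]
    - [0.036, 0.0167, 0, 0, 0, 0, 0.65]
    - [0.036, 0.0167, 0, 0, 0, 0, 0.65]
    - [0.036, 0.0167, 0, 0, 0, 0, 0.65]

```text
time: 27.02
tool_pos: [0.4793, -0.1484, 0.2188]
tool_rot: [-3.139, -0.001, 1.402]
contact_force: [0.2, -0.0, -1.9]
opening: 0.0448
```

>>> send_rows:
  series:
    - [0.036, 0.0167, 0, 0, 0, 0, 0.65]
    - [0.036, 0.0167, 0, 0, 0, 0, 0.65]
    - [0.036, 0.0167, 0, 0, 0, 0, 0.65]
    - [0.036, 0.0167, 0, 0, 0, 0, 0.65]
    - [0.036, 0.0167, 0, 0, 0, 0, 0.65]

```text
time: 27.43
tool_pos: [0.5919, 0.0156, 0.2185]
tool_rot: [-3.139, 0.0, 1.403]
contact_force: [1.3, -1.3, -2.6]
opening: 0.0446
```

>>> send_rows:
  series:
    - [0.036, 0.0167, 0, 0, 0, 0, 0.65]
    - [0.034, 0.0157, 0, 0, 0, 0, 0.65]
    - [0.022, 0.0102, 0, 0, 0, 0, 0.65]
    - [0.012, 0.0055, 0, 0, 0, 0, 0.65]
    - [0, 0, 0, 0, 0, 0, 0.65]

```text
time: 27.85
tool_pos: [0.6568, 0.1111, 0.2173]
tool_rot: [-3.138, -0.0, 1.406]
contact_force: [-0.6, -0.5, -1.7]
opening: 0.0449
```

>>> send_rows:
  series:
    - [0, 0, 0, 0, 0, 0, 0.65]
    - [0, 0, 0, 0, 0, 0, 0.65]
    - [0, 0, 0, 0, 0, 0, 0.65]

```text
time: 28.1
tool_pos: [0.6559, 0.1069, 0.2197]
tool_rot: [-3.141, 0.001, 1.402]
contact_force: [0.1, -0.2, -2.6]
opening: 0.0447
```

```bash
python3 g.py .656 .109 .1735 80.4;  python3 -c "
from h import *
c,W=cloud('side'); cv2.imwrite('pics/s10.png',c['color'][:,:,::-1])
"
```

```text
t 28.1 pos [0.6559 0.1069 0.2197] rot [-3.141e+00  1.000e-03  1.402e+00] open 0.0447 F [ 0.1 -0.2 -2.6]
now dx 0.0020 dy -0.0003 | after turn dx 0.0020 dy -0.0002 | dz 0.0462 turn_z -0.002  rows>=0.0 xy, 0.0 turn
```

View pics/s10.png

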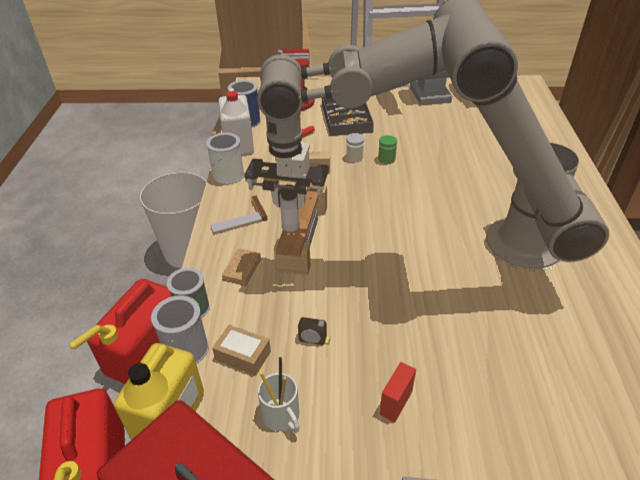

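The can is over the rocker-end block (289,215), still upright. Lowering.

>>> send_rows:
  series:
    - [0.002, 0, 0.008, 0, 0, 0, 0.65]
    - [0, 0, 0.013, 0, 0, 0, 0.65]
    - [0, 0, 0.011, 0, 0, 0, 0.65]
    - [0, 0, 0.006, 0, 0, 0, 0.65]
    - [0, 0, 0.002, 0, 0, 0, 0.65]

```text
time: 28.57
tool_pos: [0.6559, 0.1098, 0.1782]
tool_rot: [-3.139, 0.001, 1.403]
contact_force: [0.0, -0.1, -1.9]
opening: 0.0449
```

>>> send_rows:
  series:
    - [0, 0, 0.001, 0, 0, 0, 0.65]
    - [0, 0, 0, 0, 0, 0, 0.65]
    - [0, 0, 0, 0, 0, 0, 0.65]
    - [0, 0, 0, 0, 0, 0, 0.65]

```text
time: 28.9
tool_pos: [0.6571, 0.1101, 0.1798]
tool_rot: [3.14, -0.0, 1.403]
contact_force: [0.4, -0.6, -1.9]
opening: 0.0447
```

>>> send_rows:
  series:
    - [0, 0, 0.003, 0, 0, 0, 0.65]
    - [0, 0, 0.001, 0, 0, 0, 0.65]
    - [0, 0, 0, 0, 0, 0, 0.65]
    - [0, 0, 0, 0, 0, 0, 0.65]
    - [0, 0, 0, 0, 0, 0, 0.65]

```text
time: 29.32
tool_pos: [0.6568, 0.1101, 0.1751]
tool_rot: [3.141, 0.0, 1.403]
contact_force: [0.1, 0.0, -1.2]
opening: 0.0447
```

>>> send_rows:
  series:
    - [0, 0, 0.001, 0, 0, 0, 0.65]
    - [0, 0, 0, 0, 0, 0, 0.65]
    - [0, 0, 0, 0, 0, 0, 0.65]

```text
time: 29.57
tool_pos: [0.6567, 0.1101, 0.174]
tool_rot: [-3.142, 0.0, 1.403]
contact_force: [-0.6, -0.6, -1.5]
opening: 0.0445
```

>>> send_rows:
  series:
    - [0, 0, 0.001, 0, 0, 0, 0.65]
    - [0, 0, 0, 0, 0, 0, 0.65]
    - [0, 0, 0, 0, 0, 0, 0.65]

```text
time: 29.82
tool_pos: [0.6568, 0.11, 0.1732]
tool_rot: [3.141, 0.0, 1.403]
contact_force: [-0.5, -0.6, -1.8]
opening: 0.0449
```

>>> send_rows:
  series:
    - [0, 0, 0.0005, 0, 0, 0, 0.65]
    - [0, 0, 0, 0, 0, 0, 0.65]
    - [0, 0, 0, 0, 0, 0, 0.65]

```text
time: 30.07
tool_pos: [0.6569, 0.1101, 0.1731]
tool_rot: [3.141, -0.0, 1.403]
contact_force: [0.1, -1.1, 1.8]
opening: 0.0454
```

Contact. Releasing slowly.

>>> send_rows:
  series:
    - [0, 0, 0, 0, 0, 0, 0.48]
    - [0, 0, 0, 0, 0, 0, 0.4]
    - [0, 0, 0, 0, 0, 0, 0.3]
    - [0, 0, 0, 0, 0, 0, 0.2]
    - [0, 0, 0, 0, 0, 0, 0.1]

```text
time: 30.48
tool_pos: [0.6567, 0.11, 0.1724]
tool_rot: [-3.141, 0.0, 1.403]
contact_force: [-0.8, -0.6, -0.0]
opening: 0.0698
```

>>> send_rows:
  series:
    - [0, 0, 0, 0, 0, 0, 0]
    - [0, 0, 0, 0, 0, 0, 0]
    - [0, 0, 0, 0, 0, 0, 0]
    - [0, 0, -0.01, 0, 0, 0, 0]
    - [0, 0, -0.02, 0, 0, 0, 0]

```text
time: 30.9
tool_pos: [0.6554, 0.11, 0.2007]
tool_rot: [-3.136, 0.001, 1.403]
contact_force: [0.5, 0.8, 0.3]
opening: 0.0918
```

>>> send_rows:
  series:
    - [0, 0, -0.03, 0, 0, 0, 0]
    - [0, 0, -0.03, 0, 0, 0, 0]
    - [0, 0, -0.02, 0, 0, 0, 0]
    - [0, 0, -0.01, 0, 0, 0, 0]

```text
time: 31.23
tool_pos: [0.6576, 0.1102, 0.2972]
tool_rot: [3.135, -0.001, 1.403]
contact_force: [0.3, -0.6, -0.1]
opening: 0.0915
```

```bash
python3 g.py .474 -.428 .25 80.4
```

```text
t 31.23 pos [0.6576 0.1102 0.2972] rot [ 3.135e+00 -1.000e-03  1.403e+00] open 0.0915 F [ 0.3 -0.6 -0.1]
now dx -0.5613 dy -0.0911 | after turn dx -0.5613 dy -0.0913 | dz 0.0472 turn_z -0.000  rows>=13.6 xy, 0.0 turn
```

>>> send_rows:
  series:
    - [-0.02, -0.003, 0, 0, 0, 0, 0]
    - [-0.039, -0.0063, 0, 0, 0, 0, 0]
    - [-0.039, -0.0063, 0, 0, 0, 0, 0]
    - [-0.039, -0.0063, 0, 0, 0, 0, 0]
    - [-0.039, -0.0063, 0, 0, 0, 0, 0]

```text
time: 31.65
tool_pos: [0.5984, -0.06, 0.2922]
tool_rot: [-3.141, 0.0, 1.404]
contact_force: [1.0, -0.5, -0.1]
opening: 0.0915
```

>>> send_rows:
  series:
    - [-0.039, -0.0063, 0, 0, 0, 0, 0]
    - [-0.039, -0.0063, 0, 0, 0, 0, 0]
    - [-0.039, -0.0063, 0, 0, 0, 0, 0]
    - [-0.039, -0.0063, 0, 0, 0, 0, 0]
    - [-0.039, -0.0063, 0, 0, 0, 0, 0]

```text
time: 32.07
tool_pos: [0.5347, -0.2472, 0.2924]
tool_rot: [-3.141, -0.0, 1.403]
contact_force: [1.3, -0.1, -0.7]
opening: 0.0916
```

>>> send_rows:
  series:
    - [-0.039, -0.0063, 0.01, 0, 0, 0, 0]
    - [-0.039, -0.0063, 0.02, 0, 0, 0, 0]
    - [-0.039, -0.0063, 0.015, 0, 0, 0, 0]
    - [-0.039, -0.0063, 0.01, 0, 0, 0, 0]
    - [-0.024, -0.004, 0.01, 0, 0, 0, 0]

```text
time: 32.48
tool_pos: [0.4757, -0.4188, 0.2275]
tool_rot: [-3.14, 0.0, 1.401]
contact_force: [0.2, 0.4, 0.3]
opening: 0.0916
```

>>> send_rows:
  series:
    - [-0.01, -0.002, 0.01, 0, 0, 0, 0]
    - [0, 0, 0, 0, 0, 0, 0]
    - [0, 0, 0, 0, 0, 0, 0]
    - [0, 0, 0, 0, 0, 0, 0]

```text
time: 32.82
tool_pos: [0.4752, -0.4237, 0.2197]
tool_rot: [3.141, -0.0, 1.404]
contact_force: [0.3, 1.0, -0.1]
opening: 0.0917
```

```bash
python3 g.py .474 -.428 .03 80.4;  python3 -c "
from h import *
c,W=cloud('wrist'); cv2.imwrite('pics/w11.png',c['color'][:,:,::-1])
fit(c,W,'jar top',230,410,100,330,.07,.095)
c,W=cloud('top'); cv2.imwrite('pics/t11.png',c['color'][:,:,::-1])
fit(c,W,'plank',265,430,185,265,.1,.118)
fit(c,W,'can',275,325,170,230,.21,.24)
"
```

```text
t 32.82 pos [ 0.4752 -0.4237  0.2197] rot [ 3.141 -0.     1.404] open 0.0917 F [ 0.3  1.  -0.1]
now dx -0.0044 dy -0.0005 | after turn dx -0.0044 dy -0.0005 | dz 0.1897 turn_z 0.001  rows>=0.1 xy, 0.0 turn
jar top n 3670 ctr mm 450.0 -423.3 size 111.2 59.7 long-axis yaw deg -16.8 z [0.0794 0.0813 0.0825]
plank n 3264 ctr mm 634.4 -18.8 size 340.5 66.4 long-axis yaw deg 80.1 z [0.1036 0.1073 0.1108]
can n 265 ctr mm 656.0 110.9 size 37.5 37.5 long-axis yaw deg -46.7 z [0.2163 0.2263 0.2296]
```

View pics/w11.png

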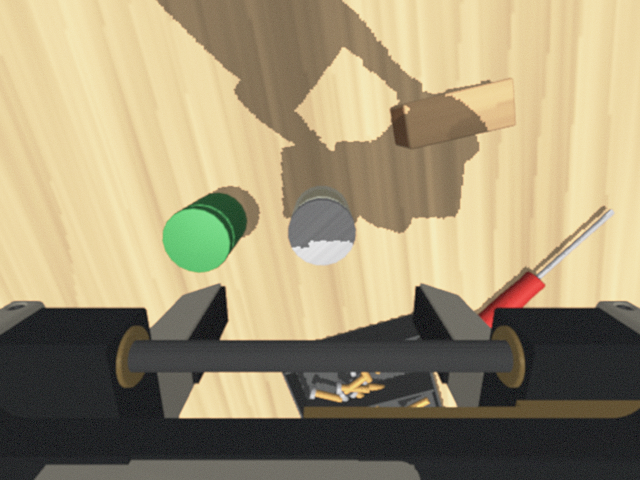

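View pics/t11.png

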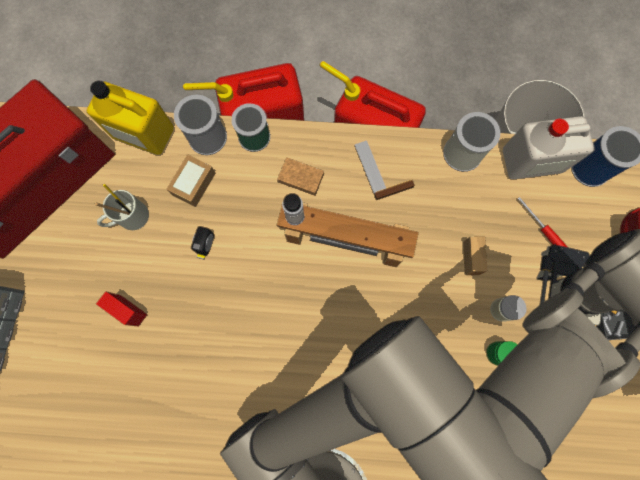

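The jar lid at (322,232) is between the jaws and the green jar is at (200,238). I'll narrow the jaws slightly for clearance, and take a finer jar fix first.

```bash
python3 -c "
from h import *
c,W=cloud('wrist')
fit(c,W,'jar top',275,400,120,290,.07,.095)"
```

```text
jar top n 3586 ctr mm 475.2 -430.7 size 58.8 58.8 long-axis yaw deg 80.1 z [0.0799 0.0814 0.0825]
```

>>> send_rows:
  series:
    - [-0.006, 0, 0.02, 0, 0, 0, 0.12]
    - [0, 0, 0.035, 0, 0, 0, 0.12]
    - [0, 0, 0.035, 0, 0, 0, 0.12]
    - [0, 0, 0.02, 0, 0, 0, 0.12]
    - [0, 0, 0, 0, 0, 0, 0.12]

```text
time: 33.38
tool_pos: [0.472, -0.428, 0.1045]
tool_rot: [-3.135, -0.006, 1.404]
contact_force: [-0.5, 0.4, -0.1]
opening: 0.0808
```

>>> send_rows:
  series:
    - [0, 0, 0.015, 0, 0, 0, 0.12]
    - [0, 0, 0.025, 0, 0, 0, 0.12]
    - [0, 0, 0.02, 0, 0, 0, 0.12]
    - [0, 0, 0.012, 0, 0, 0, 0.12]
    - [0, 0, 0.004, 0, 0, 0, 0.12]

```text
time: 33.8
tool_pos: [0.4735, -0.4305, 0.0326]
tool_rot: [-3.141, -0.001, 1.404]
contact_force: [-0.5, -0.0, -0.5]
opening: 0.0807
```

>>> send_rows:
  series:
    - [0, 0, 0, 0, 0, 0, 0.12]
    - [0, 0, 0, 0, 0, 0, 0.12]
    - [0, 0, 0, 0, 0, 0, 0.12]

```text
time: 34.05
tool_pos: [0.4741, -0.4318, 0.0348]
tool_rot: [3.139, 0.002, 1.403]
contact_force: [-0.1, 0.5, -0.4]
opening: 0.0807
```

>>> send_rows:
  series:
    - [0, 0, 0.003, 0, 0, 0, 0.2]
    - [0, 0, 0, 0, 0, 0, 0.3]
    - [0, 0, 0, 0, 0, 0, 0.35]
    - [0, 0, 0, 0, 0, 0, 0.4]
    - [0, 0, 0, 0, 0, 0, 0.45]
  newtons: 15

```text
time: 34.47
tool_pos: [0.4736, -0.4312, 0.0304]
tool_rot: [3.141, 0.0, 1.403]
contact_force: [1.5, -0.1, 1.3]
opening: 0.0596
```

>>> send_rows:
  series:
    - [0, 0, 0, 0, 0, 0, 0.5]
    - [0, 0, 0, 0, 0, 0, 0.5]
    - [0, 0, 0, 0, 0, 0, 0.5]
    - [0, 0, 0, 0, 0, 0, 0.5]
    - [0, 0, 0, 0, 0, 0, 0.5]
  newtons: 25

```text
time: 34.88
tool_pos: [0.4735, -0.4312, 0.0303]
tool_rot: [3.141, 0.001, 1.403]
contact_force: [1.1, -0.3, 2.5]
opening: 0.0594
```

>>> send_rows:
  series:
    - [0, 0, 0, 0, 0, 0, 0.5]
    - [0, 0, 0, 0, 0, 0, 0.5]
    - [0, 0, 0, 0, 0, 0, 0.5]
  newtons: 30

```text
time: 35.13
tool_pos: [0.4735, -0.4312, 0.0303]
tool_rot: [3.141, 0.001, 1.403]
contact_force: [2.3, -0.6, 4.4]
opening: 0.0598
```

>>> send_rows:
  series:
    - [0, 0, -0.01, 0, 0, 0, 0.5]
    - [0, 0, -0.025, 0, 0, 0, 0.5]
    - [0, 0, -0.03, 0, 0, 0, 0.5]
    - [0, 0, -0.03, 0, 0, 0, 0.5]
    - [0, 0, -0.03, 0, 0, 0, 0.5]

```text
time: 35.55
tool_pos: [0.4724, -0.4303, 0.1557]
tool_rot: [-3.139, -0.002, 1.403]
contact_force: [-0.3, -0.9, -1.0]
opening: 0.0597
```

>>> send_rows:
  series:
    - [0, 0, -0.02, 0, 0, 0, 0.5]
    - [0, 0, -0.01, 0, 0, 0, 0.5]
    - [0, 0, 0, 0, 0, 0, 0.5]
    - [0, 0, 0, 0, 0, 0, 0.5]
    - [0, 0, 0, 0, 0, 0, 0.5]

```text
time: 35.97
tool_pos: [0.4725, -0.4302, 0.1827]
tool_rot: [-3.138, -0.003, 1.403]
contact_force: [-0.1, 0.8, -3.0]
opening: 0.0597
```

```bash
python3 g.py .6127 -.1462 .185 80.4;  python3 -c "
from h import *
c,W=cloud('wrist'); cv2.imwrite('pics/w12.png',c['color'][:,:,::-1])
"
```

```text
t 35.97 pos [ 0.4725 -0.4302  0.1827] rot [-3.138e+00 -3.000e-03  1.403e+00] open 0.0597 F [-0.1  0.8 -3. ]
now dx 0.3034 dy 0.0908 | after turn dx 0.3034 dy 0.0909 | dz -0.0023 turn_z -0.000  rows>=7.6 xy, 0.0 turn
```

View pics/w12.png

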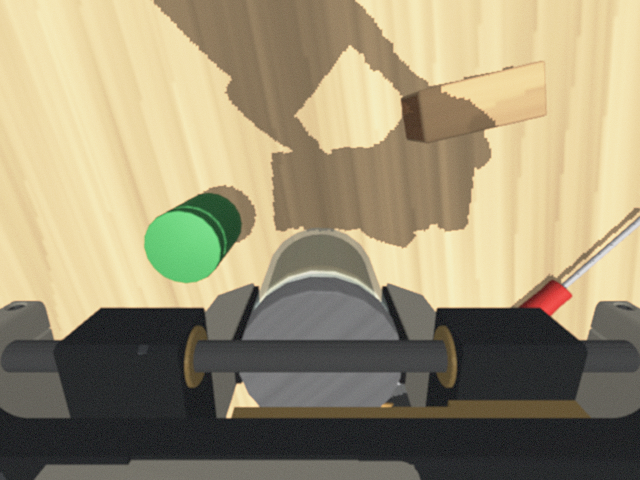

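The jar is held straight at (320,330). Carrying it to the far block.

>>> send_rows:
  series:
    - [0.012, 0.0035, 0, 0, 0, 0, 0.5]
    - [0.022, 0.0066, 0, 0, 0, 0, 0.5]
    - [0.031, 0.0093, 0, 0, 0, 0, 0.5]
    - [0.031, 0.0093, 0, 0, 0, 0, 0.5]
    - [0.031, 0.0093, 0, 0, 0, 0, 0.5]

```text
time: 36.43
tool_pos: [0.5322, -0.3099, 0.1838]
tool_rot: [-3.14, -0.001, 1.402]
contact_force: [0.3, -0.3, -1.9]
opening: 0.0595
```

>>> send_rows:
  series:
    - [0.031, 0.0093, 0, 0, 0, 0, 0.5]
    - [0.031, 0.0093, 0, 0, 0, 0, 0.5]
    - [0.031, 0.0093, 0, 0, 0, 0, 0.5]
    - [0.031, 0.0093, 0, 0, 0, 0, 0.5]
    - [0.03, 0.009, 0, 0, 0, 0, 0.5]

```text
time: 36.85
tool_pos: [0.6034, -0.1652, 0.1839]
tool_rot: [-3.14, -0.001, 1.403]
contact_force: [0.7, 0.1, -2.2]
opening: 0.0595
```

>>> send_rows:
  series:
    - [0.015, 0.0045, 0, 0, 0, 0, 0.5]
    - [0.007, 0.002, 0, 0, 0, 0, 0.5]
    - [0, 0, 0, 0, 0, 0, 0.5]
    - [0, 0, 0, 0, 0, 0, 0.5]
    - [0, 0, 0, 0, 0, 0, 0.5]

```text
time: 37.27
tool_pos: [0.6128, -0.1485, 0.1846]
tool_rot: [-3.141, 0.0, 1.402]
contact_force: [0.3, 0.2, -2.1]
opening: 0.0594
```

```bash
python3 g.py .6127 -.1462 .139 80.4;  python3 -c "
from h import *
c,W=cloud('side'); cv2.imwrite('pics/s13.png',c['color'][:,:,::-1])
"
```

```text
t 37.27 pos [ 0.6128 -0.1485  0.1846] rot [-3.141  0.     1.402] open 0.0594 F [ 0.3  0.2 -2.1]
now dx 0.0022 dy -0.0005 | after turn dx 0.0022 dy -0.0005 | dz 0.0456 turn_z -0.001  rows>=0.1 xy, 0.0 turn
```

View pics/s13.png

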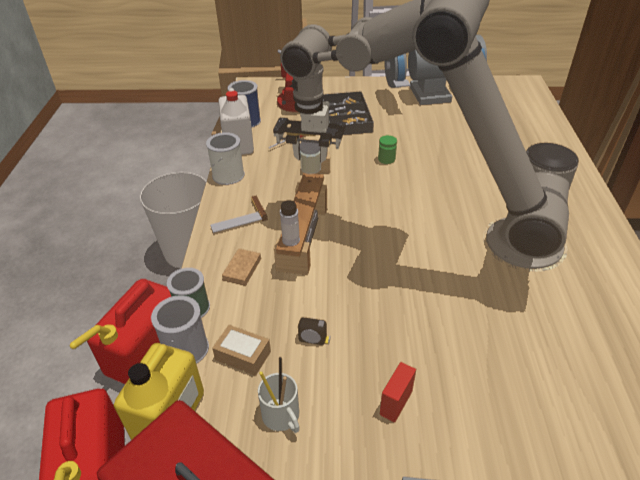

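The can stands at (289,225), and the jar hangs over the far plank end at (310,160). Lowering.

>>> send_rows:
  series:
    - [0.002, 0, 0.008, 0, 0, 0, 0.5]
    - [0, 0, 0.013, 0, 0, 0, 0.5]
    - [0, 0, 0.011, 0, 0, 0, 0.5]
    - [0, 0, 0.006, 0, 0, 0, 0.5]
    - [0, 0, 0.003, 0, 0, 0, 0.5]

```text
time: 37.73
tool_pos: [0.6128, -0.1457, 0.1422]
tool_rot: [-3.139, -0.0, 1.402]
contact_force: [-0.5, 0.1, -2.0]
opening: 0.0595
```

>>> send_rows:
  series:
    - [0, 0, 0.001, 0, 0, 0, 0.5]
    - [0, 0, 0, 0, 0, 0, 0.5]
    - [0, 0, 0, 0, 0, 0, 0.5]
    - [0, 0, 0, 0, 0, 0, 0.5]
    - [0, 0, 0, 0, 0, 0, 0.5]

```text
time: 38.15
tool_pos: [0.614, -0.1456, 0.1436]
tool_rot: [3.141, 0.0, 1.403]
contact_force: [-0.2, 0.2, -2.0]
opening: 0.0596
```

>>> send_rows:
  series:
    - [0, 0, 0.002, 0, 0, 0, 0.5]
    - [0, 0, 0.001, 0, 0, 0, 0.5]
    - [0, 0, 0, 0, 0, 0, 0.5]
    - [0, 0, 0, 0, 0, 0, 0.5]
    - [0, 0, 0, 0, 0, 0, 0.5]

```text
time: 38.57
tool_pos: [0.6137, -0.1455, 0.14]
tool_rot: [-3.142, 0.0, 1.403]
contact_force: [-1.1, 0.1, -2.0]
opening: 0.0595
```

>>> send_rows:
  series:
    - [0, 0, 0.001, 0, 0, 0, 0.5]
    - [0, 0, 0, 0, 0, 0, 0.5]
    - [0, 0, 0, 0, 0, 0, 0.5]

```text
time: 38.82
tool_pos: [0.6136, -0.1455, 0.1389]
tool_rot: [-3.141, 0.0, 1.403]
contact_force: [0.1, -0.5, -2.0]
opening: 0.0595
```

>>> send_rows:
  series:
    - [0, 0, 0.001, 0, 0, 0, 0.5]
    - [0, 0, 0, 0, 0, 0, 0.5]
    - [0, 0, 0, 0, 0, 0, 0.5]

```text
time: 39.07
tool_pos: [0.6138, -0.1455, 0.1383]
tool_rot: [3.141, 0.0, 1.403]
contact_force: [0.4, -0.3, -0.0]
opening: 0.0601
```

>>> send_rows:
  series:
    - [0, 0, 0.0003, 0, 0, 0, 0.5]
    - [0, 0, 0, 0, 0, 0, 0.5]
    - [0, 0, 0, 0, 0, 0, 0.5]

```text
time: 39.32
tool_pos: [0.6138, -0.1455, 0.1383]
tool_rot: [3.141, 0.0, 1.403]
contact_force: [-0.9, -0.5, 5.6]
opening: 0.0599
```

Contact. Releasing slowly and backing off upward.

>>> send_rows:
  series:
    - [0, 0, 0, 0, 0, 0, 0.33]
    - [0, 0, 0, 0, 0, 0, 0.28]
    - [0, 0, 0, 0, 0, 0, 0.2]
    - [0, 0, 0, 0, 0, 0, 0.1]
    - [0, 0, 0, 0, 0, 0, 0]

```text
time: 39.73
tool_pos: [0.6136, -0.1455, 0.1374]
tool_rot: [-3.141, -0.0, 1.403]
contact_force: [0.2, -0.0, -0.9]
opening: 0.0815
```

>>> send_rows:
  series:
    - [0, 0, 0, 0, 0, 0, 0]
    - [0, 0, 0, 0, 0, 0, 0]
    - [0, 0, 0, 0, 0, 0, 0]
    - [0, 0, -0.01, 0, 0, 0, 0]
    - [0, 0, -0.02, 0, 0, 0, 0]

```text
time: 40.15
tool_pos: [0.6124, -0.145, 0.166]
tool_rot: [-3.137, -0.001, 1.403]
contact_force: [0.4, 0.4, -0.6]
opening: 0.0917
```

>>> send_rows:
  series:
    - [0, 0, -0.03, 0, 0, 0, 0]
    - [0, 0, -0.035, 0, 0, 0, 0]
    - [0, 0, -0.035, 0, 0, 0, 0]
    - [0, 0, -0.03, 0, 0, 0, 0]
    - [-0.02, 0, 0, 0, 0, 0, 0]

```text
time: 40.57
tool_pos: [0.6128, -0.1631, 0.3067]
tool_rot: [3.128, 0.001, 1.407]
contact_force: [1.2, -0.3, 0.5]
opening: 0.0918
```

>>> send_rows:
  series:
    - [-0.035, -0.01, 0, 0, 0, 0, 0]
    - [-0.035, -0.02, 0, 0, 0, 0, 0]
    - [-0.035, -0.02, 0, 0, 0, 0, 0]
    - [-0.035, -0.02, 0, 0, 0, 0, 0]
    - [-0.035, -0.02, 0, 0, 0, 0, 0]

```text
time: 40.98
tool_pos: [0.491, -0.3238, 0.2987]
tool_rot: [3.141, 0.001, 1.403]
contact_force: [0.4, -0.5, -0.1]
opening: 0.0918
```

>>> send_rows:
  series:
    - [-0.035, -0.02, 0, 0, 0, 0, 0]
    - [-0.02, -0.01, 0, 0, 0, 0, 0]
    - [0, 0, 0, 0, 0, 0, 0]
    - [0, 0, 0, 0, 0, 0, 0]
    - [0, 0, 0, 0, 0, 0, 0]

```text
time: 41.4
tool_pos: [0.454, -0.3714, 0.2983]
tool_rot: [3.141, -0.0, 1.403]
contact_force: [0.1, 0.2, -0.2]
opening: 0.0917
```

```bash
python3 -c "
from h import *
print(observe()['time'])
c,W=cloud('top'); cv2.imwrite('pics/t14.png',c['color'][:,:,::-1])
fit(c,W,'plank',265,430,185,265,.1,.118)
fit(c,W,'can',275,325,170,230,.21,.24)
fit(c,W,'jar',380,430,195,260,.175,.2)
fit(c,W,'blkA',270,320,220,260,.07,.097)
fit(c,W,'short',455,500,228,285,.05,.08)
fit(c,W,'tape',182,220,220,265,.05,.08)
c,W=cloud('side'); cv2.imwrite('pics/s14.png',c['color'][:,:,::-1])
"
```

```text
41.4
plank n 2700 ctr mm 634.5 -19.0 size 340.1 66.0 long-axis yaw deg 80.2 z [0.1036 0.1073 0.1108]
can n 265 ctr mm 655.9 110.5 size 37.4 37.4 long-axis yaw deg 3.8 z [0.2171 0.2264 0.2298]
jar n 563 ctr mm 612.0 -143.2 size 58.5 58.3 long-axis yaw deg -76.1 z [0.1829 0.1872 0.1904]
blkA n 145 ctr mm 616.1 101.0 size 106.1 15.6 long-axis yaw deg 80.0 z [0.0739 0.0884 0.0955]
short n 596 ctr mm 603.2 -350.8 size 90.0 39.5 long-axis yaw deg 3.9 z [0.0566 0.063  0.0667]
tape n 370 ctr mm 595.1 348.3 size 66.3 37.4 long-axis yaw deg -8.4 z [0.0529 0.0602 0.0651]
```

View pics/t14.png

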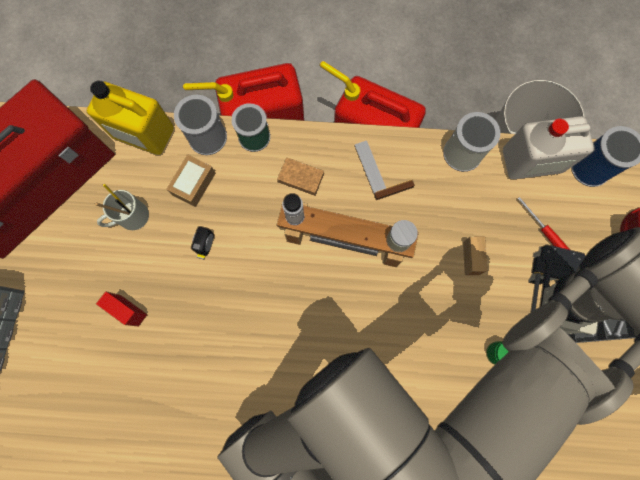

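View pics/s14.png

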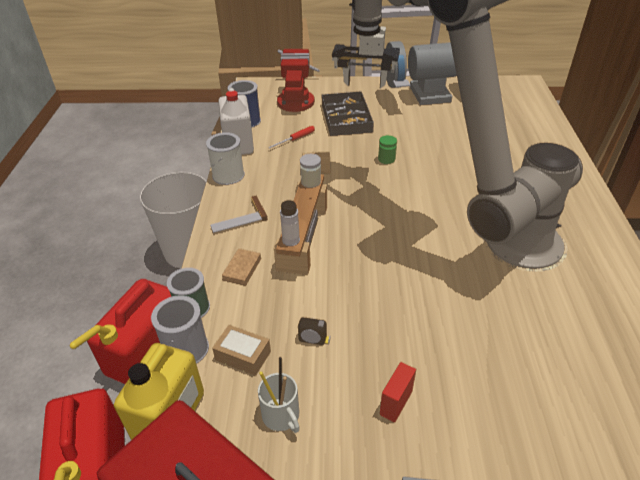

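The pictures show the shelf complete, with the can at (290,208) and the jar at (403,235) in the top view. Both are within 3 mm of their block centres, and the arm is clear. Handing in.

```bash
python3 -c "
from h import *
print(workorder.hand_in())"
```

```text
the job is handed in; nothing more can be done
None
```

The shelf is built and the job is handed in at about 41 s on the robot's clock. The hand-in reports no verdict.

Last checks, from the top camera:

| Item | Measured | Target or limit |
|---|---|---|
| Tall block, rocker end | (655.9, 109.2) mm, long axis at −9.6° | about 130 mm along the strip, under 1 mm off its axis |
| Tall block, other end | (612.2, −146.2) mm, long axis at −9.3° | about 129 mm along the strip |
| Plank | (634.5, −19.0) mm at 80.2°, top 107 mm above the bench | strip at (633.5, −19.1) mm, 80.2° |
| Can | (655.9, 110.5) mm, standing | within 15 mm of the block centre; about 1 mm off |
| Jar | (612.0, −143.2) mm, standing | within 15 mm of the block centre; about 3 mm off |

- **Blocks:** I measured each one before the plank went on. Afterwards the plank hides them, so they were only seen in the pictures.
- **Things to leave alone:** The short block and tape measure read within 1 mm of where they started. For the sanding block, try square and both look-alikes I compared pictures only, and none looked moved; the arm hides part of the green jar in the last top view.
- **Disagreement:** The side camera read positions about 2–5 mm different from the top camera. That is somewhat more than the stated calibration error, but inside the tolerances.

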